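Click a calibration filter into a bench photometer and shut its light cover

TASK

Take the amber-capped glass filter from the stand, push it gently down into the photometer's cell well until it clicks past the side ball and sits fully home, then slide the light cover shut over it. Do not force the glass, leave the other two filters in the stand, and leave the rest of the bench as it is.

Things in the scene. Friction and masses are not known exactly. Their poses are not given: they have to be found in the camera images.
- amber_filter_mid (a point): The filter to load: upright black frame 24 mm (its x) x 14 mm (y) x 70 mm tall (z), tinted glass, orange-amber cap, 45 g. Point: its centre, 35 mm above foot and below top. The same either way round. In any of the slots, 46 mm showing. Foot square-edged but for a ball ramp 10 mm wide, 6 high, 3 deep in the middle of each 14 mm end; a groove crosses these ends 10 to 20 mm above the foot.
- blue_filter_mid (a point): The same kind of filter with a blue cap, in another slot of the stand; to be left there. Point: its centre, 35 mm below its top.
- green_filter_mid (a point): The same kind of filter with a green cap, in another slot of the stand; to be left there. Point: its centre, 35 mm below its top.
- filter_stand: Low grey block on the bench, 64 mm (x) x 170 mm (y) x 30 mm high, fixed, with three slots (27 x 17 mm) in a row along y, 50 mm apart. The slots' floor is 6 mm above the bench. The filters stand in them with their 24 mm side along the block's x. Origin: centre of its underside.
- photometer: White bench photometer, 210 mm (x) x 270 mm (y), fixed, on levelling feet, so its height differs each time. Origin: centre of its underside. x points to its rear, y to its left, z up; the sloping front with display and keys is at -x. Its rear half is a flat deck 85 mm above the origin (89 to 101 mm above the bench).
- cell_block: Aluminium block let into the photometer's deck, 135 mm (x) x 75 mm (y) x 34 mm, flush with it; the cell well is cut in it. Axes as the photometer's. Origin: centre of its underside, at the level of the well's floor. More than 40 N in all between this block and the filter can crack the glass; the ball alone presses the filter on the well's -x wall with up to 16 N.
- well_mouth (a point): Centre of the cell well's mouth, level with the deck (dark steel trim). Axes as the photometer's. The well is 25 mm (x) x 14.7 mm (y), 34 mm deep, square-edged with no lead-in: a filter, its 24 mm side along x, has under 1 mm to spare, so feel for the way in: touch down slowly, lift, shift; it sinks a little deeper nearer to it. Fully home, it stands 36 mm above the deck. 
- side_ball: Steel ball (12 mm) on a spring in the +x wall of the well, standing 3 mm into it; origin: its centre, 19 mm below the deck, 15 mm above the well's floor. A filter held upright needs about 4 to 16 N to be pushed past it, most when its foot is 20 to 24 mm down; then the push falls, and the ball snaps into the groove just before the foot meets the floor.
- cover (a joint): How far the black light cover is open, in m: 0 shut over the well, 0.11 fully open. It slides along the photometer's y with about 2.5 N of friction and stays where it is left.
- cover_tab (a point): Centre of the grey finger tab on the cover, 55 mm above the deck; axes as the photometer's. The tab is 50 mm (x) x 16 mm (y) x 24 mm high, on top of a black hood 90 x 112 mm, 43 mm high (39 inside), open below and towards the well. Push it towards -y to shut: the tab then stands 10 mm to the -y side of the well. A 43 mm high end piece stands 66 mm to the -y side of the well.
- flask: Round glass flask (86 mm) on a cork ring, 138 mm tall; to be left alone. Origin: centre of its underside.
- wash_bottle: White bottle with a red cap, 170 mm tall; to be left alone. Origin: centre of its underside.
- amber_bottle: Brown glass bottle, 100 mm tall; to be left alone. Origin: centre of its underside.
- jar: Glass jar, 70 mm tall; to be left alone. Origin: centre of its underside.
- rubber_cone: Black rubber cone, 80 mm wide, 48 mm tall; to be left alone. Origin: centre of its underside.

How it is judged:
By the outcome, as a careful person would: the job done as asked, in the order asked, and still so for the second after the job is handed in, with the robot touching nothing.
It also fails if it takes over 72 s, if anything falls off the work surface, if the arm or the gripper's body presses on something with over 40 N, if the wrist force passes 120 N, or if a joint passes its speed limit or range.

ROBOT

A 6-joint arm with a two-finger parallel gripper is mounted at the origin on the work surface. World frame = base frame: x ahead of the robot, y to its left, z up, the work surface at z = 0. Lengths are in m, angles in rad, forces in N, time in s.
With the tool pointing down it reaches from about 0.325 to 1 m from the base axis. Payload 5.1 kg.
Tool frame: the origin (TCP) lies at the very end of the fingers, on their centre line; the grasp point (between the pads) lies 19 mm behind it; y points along the fingers, x is the direction in which the jaws open and shut, and the axes are right-handed (so a half turn about y gives the same grasp; the last joint's range is limited). The gripper opens to 85 mm and grips with 20 to 120 N. Pads are 22 mm wide; open, the fingers measure 114 mm over their backs; the gripper's body (76 mm by 85 mm) begins 54 mm behind the grasp point. The pads swing forward as they close: fully open they stand 13 mm farther back than shut.
Start: joints at [-1.316, 0.124, 1.65, -0, 1.367, -0.083], TCP at [0.215, -0.613, 0.231] pointing down, gripper open.
Joint ranges: [-2.61, 2.61], [-1.02, 2.33], [0.03, 2.71], [-1.35, 4.49], [0.32, 2.68], [-2.91, 2.91]. Speed limits (rad/s): [2.57, 2.57, 3.14, 3.14, 3.14, 3.14].

INTERFACE

Orientations are given as a unit quaternion [x, y, z, w].
In Python, from bench import observe, get_image, sign_off, spot_in, regions_of, tip_of gives the robot as it stands.
- The arm moves only by the tool servo_tool, never from a script. Its argument "moves" is a list of rows, each an object of numbers: "wx", "wy", "wz": the turn, a rotation vector about the world's x, y, z normalised to -1 to 1, where 1 is 6 degrees; "tx", "ty", "tz": the shift along the world's x, y, z normalised to -1 to 1, where 1 is 0.04 m; "gripper": the opening, from 0 (shut) to 1 (fully open). A call has 1 to 8 rows; each row shifts and turns the commanded pose from where the row before left it; what a row does not reach is not made up. A row lasts 1/12 s, in which the tool goes at most 41.7 mm and 7.16 degrees, less where a joint would pass 70% of its speed; a pose out of reach is approached as far as the arm can. A call with a number of a shift or a turn outside -1 to 1 is refused whole. A call with a gripper value outside its range is refused whole. The fingers move at their own pace and stop on an object; "newtons" is the grip in N (left out, the last holds). Time passes only in rows, so rows that do not move let the fingers close. It gives the time, the measured TCP pose, the force and the opening at its end, in the units of the state.
- observe(): the state, without advancing time (a new reading comes with each control period).
- get_image(name): name is "side" or "top"; returns a dict with "pixels" (384x512x3 uint8, blue, green, red), "camera_matrix" (3x3 intrinsics, pixels), "camera_from_world" (4x4, takes a point from world to camera coordinates). Camera axes: x right, y down, z forward; pixel columns grow to the right and rows downward; lengths in m; the calibration is good to about 2 mm. A picture is of the moment at which its call begins. There is no depth.
- sign_off(): hands the job in, once; it reports no verdict.
Trained networks look in a picture, given as the dict that the camera call returned (one of the last four; its "shot" number tells which), for a name from the list of things; names that differ only in an ending like _2 or _b are one class to them, and where a whole thing is asked for, a point or a joint stands for the part that bears it (a point fixed in the world has none). Each returns a list of dicts, best first, with "conf" (0 to 1); they miss things now and then, are a little off and sometimes report something else, mostly with a low value. They report only what shows in the picture. A call takes as long as a camera call.
- spot_in(picture, query): "centre" ([column, row] in pixels, amid what is visible of it).
- regions_of(picture, query): "mask" (384x512 bool, what is visible of it) and "centre" ([column, row] in pixels, amid what is visible of it).
- tip_of(picture, query): "centre" ([column, row] in pixels: a listed point, or the origin of a listed thing).
The state is a dict: "clock": time; "joint_pos": joint angles; "joint_velocities": joint speeds; "tau": joint torques, N m; "tcp_pos": TCP position; "orientation": TCP orientation; "wrist_force": force on the tool from outside, world axes, zero at the start; "wrist_torque": the same for the moment, N m; "opening": finger opening in m.
Only numpy, scipy, OpenCV 4.12 (cv2) and the standard library are available. Lean on these libraries where they do the work, as an engineer would, in place of code of your own. Each camera call takes 0.05 s, during which the arm holds its last target. There are 200 camera calls.

## Working session

There is one attempt and no reset: what is moved stays moved. The work goes in short steps, Python scripts to look and compute and a tool call to move; the robot and the scene stay as the last step left them, time stands still between calls to the robot, and variables do not carry over. Pictures are saved under pics/ and viewed, about 8 in all and at most 12, crops included, and the job is handed in when it is done.

Besides the shell and the picture viewer there is one more tool, called after "Call:" by a JSON object that holds its "method" and its "body", one argument or row to a line. servo_tool: Moves the arm, as the interface text tells. Its arguments: {"type":"object","properties":{"moves":{"type":"array","items":{"type":"object","properties":{"wx":{"type":"number","minimum":-1,"maximum":1},"wy":{"type":"number","minimum":-1,"maximum":1},"wz":{"type":"number","minimum":-1,"maximum":1},"tx":{"type":"number","minimum":-1,"maximum":1},"ty":{"type":"number","minimum":-1,"maximum":1},"tz":{"type":"number","minimum":-1,"maximum":1},"gripper":{"type":"number"}}}},"newtons":{"type":"number"}},"required":["moves"]}

```bash
mkdir -p pics && ls && cat > h.py <<'E'
import numpy as np, cv2
from bench import *
def ray(p,uv):
    K=p["camera_matrix"];T=np.array(p["camera_from_world"]);R=T[:3,:3];t=T[:3,3]
    d=R.T@np.linalg.inv(K)@np.array([uv[0],uv[1],1.]);return -R.T@t,d/np.linalg.norm(d)
def tri(rs):
    A=np.zeros((3,3));b=np.zeros(3)
    for c,d in rs:
        P=np.eye(3)-np.outer(d,d);A+=P;b+=P@c
    x=np.linalg.solve(A,b);return x,[np.linalg.norm(np.cross(x-c,d)) for c,d in rs]
def atz(p,uv,z):
    c,d=ray(p,uv);return c+d*(z-c[2])/d[2]
def proj(p,X):
    T=np.array(p["camera_from_world"]);q=p["camera_matrix"]@(T[:3,:3]@np.array(X)+T[:3,3]);return q[:2]/q[2]
E
python3 - <<'E'
from h import *
s=get_image("side");t=get_image("top")
cv2.imwrite("pics/a.png",np.vstack([s["pixels"]]));cv2.imwrite("pics/b.png",t["pixels"])
for n in ["amber_filter_mid","blue_filter_mid","green_filter_mid","filter_stand","photometer","cell_block","well_mouth","side_ball","cover_tab","flask","wash_bottle"]:
    a=tip_of(s,n);b=tip_of(t,n)
    f=lambda l:[(np.round(x["centre"],1).tolist(),round(float(x["conf"]),2)) for x in l[:2]]
    print(n,f(a),f(b))
    if a and b:
        x,e=tri([ray(s,a[0]["centre"]),ray(t,b[0]["centre"])]);print("   ",x.round(4),np.round(e,4))
print(observe())
for p in(s,t):print(ray(p,(256,192)))
E
```

```text
pics
amber_filter_mid [] [([114.7, 236.7], 0.71), ([331.6, 197.7], 0.38)]
blue_filter_mid [([239.3, 287.5], 0.41)] [([333.7, 224.7], 0.53)]
    [ 0.4724 -0.3067  0.0125] [0.0031 0.0031]
green_filter_mid [([253.0, 283.3], 0.46)] [([332.4, 210.7], 0.36)]
    [ 0.519  -0.3009  0.0158] [0.002 0.002]
filter_stand [([254.5, 286.0], 0.88)] [([331.0, 214.0], 0.86)]
    [ 0.5159 -0.2993 -0.0008] [0.006 0.006]
photometer [([223.4, 173.2], 0.6)] [([195.0, 217.0], 0.6)]
    [0.4885 0.2078 0.0171] [0.0011 0.0011]
cell_block [([231.9, 175.2], 0.5), ([238.5, 283.4], 0.36)] [([205.3, 208.2], 0.79), ([117.6, 237.6], 0.31)]
    [0.5182 0.1692 0.0361] [0.001 0.001]
well_mouth [([233.9, 163.0], 0.71)] [([207.6, 204.7], 0.7)]
    [0.525  0.1558 0.1037] [0.0011 0.0011]
side_ball [] [([240.9, 144.2], 0.66)]
cover_tab [([234.7, 138.8], 0.63)] [([177.0, 197.4], 0.85)]
    [0.5442 0.2604 0.1333] [0.0026 0.0026]
flask [([307.8, 198.7], 0.68)] [([238.6, 142.0], 0.78)]
    [ 0.7798  0.0533 -0.0128] [0.0003 0.0003]
wash_bottle [] [([284.0, 152.8], 0.61)]
{'clock': 1.2, 'joint_pos': array([-1.31558226e+00,  1.23821427e-01,  1.65028672e+00,  9.35077779e-06,
        1.36747916e+00, -8.26052643e-02]), 'joint_velocities': array([ 0.00032072,  0.00016975,  0.00010587, -0.00095109,  0.00099976,
        0.00038555]), 'tau': array([ 2.71149820e-04, -4.23598695e+01, -3.65754461e+01, -8.86070029e-05,
        6.42844007e-04,  9.67362723e-06]), 'tcp_pos': array([ 0.21540158, -0.61327187,  0.23131619]), 'orientation': array([-0.57693649,  0.40882752, -0.40883458,  0.57693902]), 'wrist_force': array([ 0.43974218,  0.59385526, -0.23282374]), 'wrist_torque': array([-0.00565371, -0.05096727,  0.0056506 ]), 'opening': 0.08556649742026408}
(array([ 0.37539386, -1.05250828,  1.08160837]), array([ 0.13843671,  0.72333108, -0.67648165]))
(array([0.37219048, 0.02033456, 1.81863732]), array([ 0.11728719, -0.02003286, -0.99289597]))
```

```bash
python3 - <<'E'
import cv2,numpy as np
a=cv2.imread("pics/a.png");b=cv2.imread("pics/b.png")
A=cv2.resize(a[90:340,130:330],None,fx=2.4,fy=2.4,interpolation=cv2.INTER_CUBIC)[:600]
cv2.imwrite("pics/a2.png",A)
B=cv2.resize(b[120:290,110:360],None,fx=3.2,fy=3.2,interpolation=cv2.INTER_CUBIC)[:600]
cv2.imwrite("pics/b2.png",B)
E
```

```text
(no output)
```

View pics/a2.png

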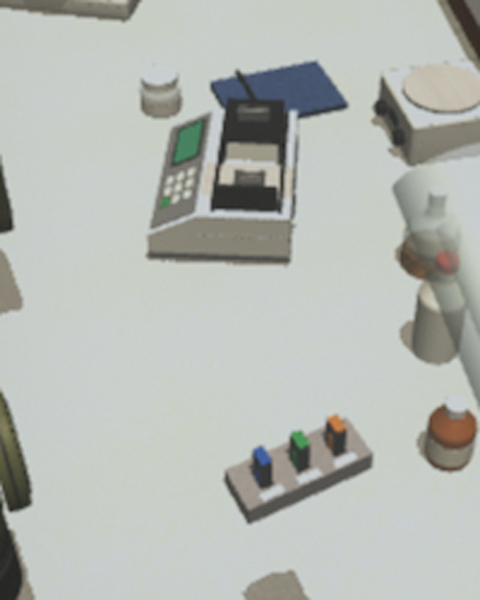

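View pics/b2.png

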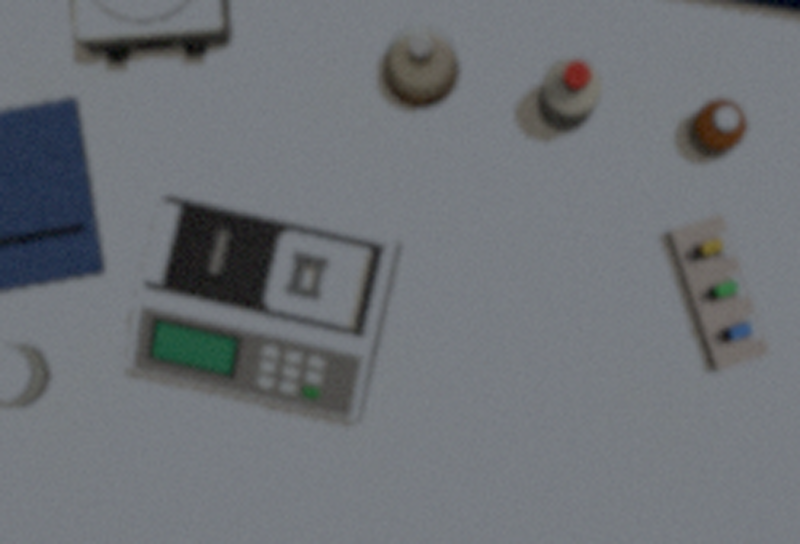

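```bash
python3 - <<'E'
from h import *
import pickle
names=["amber_filter_mid","blue_filter_mid","green_filter_mid","filter_stand","photometer","cell_block","well_mouth","cover_tab"]
out={}
for cam in("side","top"):
    acc=0;L={n:[] for n in names}
    for i in range(6):
        p=get_image(cam);acc=acc+p["pixels"].astype(float)
        if i%2==0:
            for n in names:
                L[n]+= [np.r_[d["centre"],d["conf"]] for d in tip_of(p,n)[:2]]
    out[cam]=dict(img=acc/6,camera_matrix=np.array(p["camera_matrix"]),camera_from_world=np.array(p["camera_from_world"]))
    for n in names: print(cam,n,[x.round(1).tolist() for x in L[n]])
    m=regions_of(p,"photometer");out[cam]["mask"]=m[0]["mask"] if m else None
    m=regions_of(p,"filter_stand");out[cam]["smask"]=m[0]["mask"] if m else None
    im=(acc/6).astype(np.float32);hsv=cv2.cvtColor(im/255,cv2.COLOR_BGR2HSV)
    for nm,(lo,hi) in dict(amber=(10,52),green=(90,150),blue=(200,240)).items():
        H,W=(slice(255,310),slice(225,290)) if cam=="side" else (slice(185,240),slice(318,352))
        w=((hsv[...,0]>lo)&(hsv[...,0]<hi)&(hsv[...,1]>.45))
        z=np.zeros_like(w);z[H,W]=w[H,W];v,u=np.nonzero(z);print(cam,nm,len(u),u.mean().round(2),v.mean().round(2)) if len(u) else print(cam,nm,0)
pickle.dump(out,open("o.pkl","wb"));print(observe()["clock"])
s=out["side"]["img"][140:190,205:265];t=out["top"]["img"][175:240,155:240]
cv2.imwrite("pics/c.png",np.hstack([cv2.resize(s,(400,333),interpolation=2),cv2.resize(t,(400,306),interpolation=2)[:333] if 0 else cv2.resize(t,(400,333),interpolation=2)]))
E
```

```text
side amber_filter_mid [[196.8, 137.1, 0.7], [269.9, 275.0, 0.4], [266.6, 276.3, 0.4], [270.1, 274.9, 0.6]]
side blue_filter_mid [[239.7, 283.6, 0.4], [232.9, 172.6, 0.2], [240.1, 281.6, 0.4], [224.3, 173.4, 0.7], [239.4, 281.2, 0.5]]
side green_filter_mid [[257.3, 281.3, 0.7], [253.2, 280.8, 0.6], [253.0, 279.8, 0.6]]
side filter_stand [[255.1, 284.6, 0.8], [199.0, 134.5, 0.5], [249.8, 289.1, 0.8], [196.5, 134.5, 0.6], [253.3, 287.3, 0.8]]
side photometer [[225.9, 174.4, 0.8], [238.3, 134.7, 0.5], [228.3, 171.9, 0.9]]
side cell_block [[233.1, 176.4, 0.7], [232.8, 172.5, 0.7], [230.7, 173.4, 0.5]]
side well_mouth [[237.4, 164.4, 0.6], [234.7, 164.6, 0.9], [236.3, 163.7, 0.8]]
side cover_tab [[235.2, 135.7, 0.7], [232.5, 136.7, 1.0], [234.6, 137.4, 0.8], [256.2, 279.9, 0.2]]
side amber 32 269.84 266.28
side green 20 254.35 272.75
side blue 31 238.84 279.81
top amber_filter_mid [[330.2, 194.7, 0.6], [332.3, 197.4, 0.6], [334.7, 198.0, 0.5], [333.4, 210.6, 0.4]]
top blue_filter_mid [[335.8, 223.8, 0.4], [336.5, 224.5, 0.4], [337.1, 224.7, 0.5]]
top green_filter_mid [[334.6, 212.3, 0.4], [331.0, 211.5, 0.6], [332.9, 211.2, 0.6], [333.4, 160.7, 0.5]]
top filter_stand [[329.6, 211.9, 0.7], [330.6, 213.9, 0.7], [329.7, 211.2, 1.0], [115.5, 236.6, 0.3]]
top photometer [[193.9, 215.2, 0.6], [194.2, 217.1, 1.0], [331.1, 214.3, 0.7], [195.5, 215.0, 0.7]]
top cell_block [[205.2, 207.4, 0.6], [207.6, 204.5, 0.8], [207.5, 207.3, 0.9]]
top well_mouth [[206.1, 207.6, 0.8], [203.6, 207.6, 0.6], [194.9, 215.4, 0.3], [204.1, 204.8, 0.8], [193.4, 218.1, 0.3]]
top cover_tab [[177.4, 197.9, 0.6], [177.2, 196.4, 0.8], [206.7, 207.4, 0.4]]
top amber 18 331.17 197.17
top green 12 335.83 210.25
top blue 16 340.38 223.12
4.4[ WARN:0@23.855] global loadsave.cpp:1063 imwrite_ Unsupported depth image for selected encoder is fallbacked to CV_8U.
```

View pics/c.png

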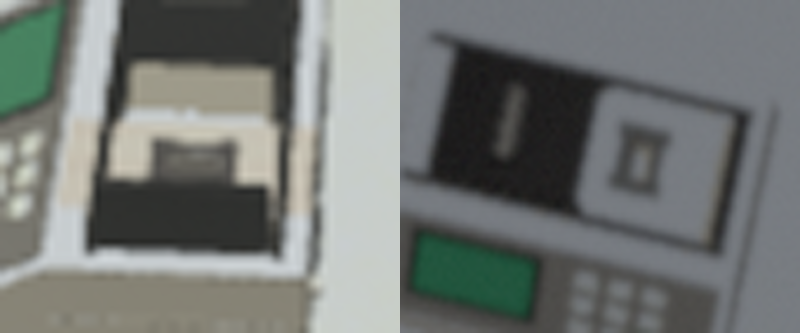

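```bash
python3 - <<'E'
from h import *
import pickle
from scipy.spatial.transform import Rotation as R
o=pickle.load(open("o.pkl","rb"));t=o["top"];s=o["side"]
C={n:np.array(v) for n,v in dict(amber=(331.17,197.17),green=(335.83,210.25),blue=(340.38,223.12)).items()}
S={n:np.array(v) for n,v in dict(amber=(269.84,266.28),green=(254.35,272.75),blue=(238.84,279.81)).items()}
P={}
for n in C:
    P[n]=atz(t,C[n],.073);x,e=tri([ray(t,C[n]),ray(s,S[n])]);print(n,P[n].round(4),"tri",x.round(4),e[0].round(4))
d=P["amber"]-P["blue"];print("len",np.hypot(*d[:2]),"stand y dir deg",np.degrees(np.arctan2(d[1],d[0])))
for z in(.085,.095,.105):print(z,atz(t,(206.2,206.0),z).round(4))
st=observe();M=R.from_quat(st["orientation"]).as_matrix();print(M.round(3))
img=cv2.resize(t["img"].astype(np.uint8),None,fx=4,fy=4,interpolation=2)
g=cv2.cvtColor(img,cv2.COLOR_BGR2GRAY)
L=cv2.createLineSegmentDetector().detect(g)[0][:,0]/4-.375
for l in L:
    if np.hypot(l[2]-l[0],l[3]-l[1])>18 and ((140<l[0]<245 and 170<l[1]<260)or(310<l[0]<360 and 180<l[1]<245)):
        z=.095 if l[0]<250 else .03
        a=atz(t,l[:2],z);b=atz(t,l[2:],z);v=b-a;print(l.round(1),a[:2].round(3),b[:2].round(3),round(np.degrees(np.arctan2(v[1],v[0]))%90,1),round(np.hypot(v[0],v[1]),3))
E
```

```text
amber [ 0.5652 -0.2863  0.073 ] tri [ 0.5668 -0.2873  0.0681] 0.0011
green [ 0.5182 -0.3032  0.073 ] tri [ 0.519  -0.3039  0.0695] 0.0006
blue [ 0.4722 -0.3196  0.073 ] tri [ 0.4725 -0.3204  0.0688] 0.0001
len 0.09875603245798287 stand y dir deg 19.711550241161735
0.085 [0.5231 0.1621 0.085 ]
0.095 [0.5222 0.1613 0.095 ]
0.105 [0.5213 0.1604 0.105 ]
[[ 0.331 -0.     0.944]
 [-0.944 -0.     0.331]
 [ 0.    -1.    -0.   ]]
[160.3 208.7 166.6 183.5] [0.509 0.323] [0.6   0.305] 78.2 0.092
[229.1 196.4 222.8 224. ] [0.558 0.081] [0.46  0.101] 78.4 0.1
[189.3 216.5 156.3 209.3] [0.484 0.22 ] [0.507 0.337] 78.7 0.12
[163.3 181.5 205.4 190.9] [0.607 0.316] [0.576 0.166] 78.5 0.154
[196.8 192.1 191.5 213.7] [0.571 0.196] [0.494 0.212] 78.2 0.079
[220.1 221.8 226.  197. ] [0.467 0.11 ] [0.556 0.092] 78.2 0.09
[141.3 204.9 103.7 211.7] [0.521 0.391] [0.495 0.523] 11.5 0.134
[205.3 190.3 226.8 195.4] [0.578 0.166] [0.562 0.089] 78.0 0.079
[224.4 197.1 200.6 191.7] [0.555 0.097] [0.573 0.182] 78.3 0.087
[326.2 212.8 333.3 233.5] [ 0.512 -0.275] [ 0.436 -0.302] 19.2 0.08
[216.2 223.6 193.9 218.4] [0.461 0.124] [0.477 0.203] 78.1 0.081
```

Call:
{"method": "servo_tool", "body": {
  "moves": [
    {"tx": 0.73, "ty": 0.68, "gripper": 1},
    {"tx": 0.73, "ty": 0.68},
    {"tx": 0.73, "ty": 0.68},
    {"tx": 0.73, "ty": 0.68},
    {"tx": 0.73, "ty": 0.68},
    {"tx": 0.73, "ty": 0.68}
  ],
  "newtons": 50
}}

```text
invalid input at $.moves[0]: expected keys wx, wy, wz, tx, ty, tz, gripper
```

Call:
{"method": "servo_tool", "body": {
  "moves": [
    {"tx": 0.73, "ty": 0.68},
    {"tx": 0.73, "ty": 0.68},
    {"tx": 0.73, "ty": 0.68},
    {"tx": 0.73, "ty": 0.68},
    {"tx": 0.73, "ty": 0.68},
    {"tx": 0.73, "ty": 0.67},
    {},
    {}
  ]
}}

```text
invalid input at $.moves[0]: expected keys wx, wy, wz, tx, ty, tz, gripper
```

Call:
{"method": "servo_tool", "body": {
  "moves": [
    {"wx": 0, "wy": 0, "wz": 0, "tx": 0.73, "ty": 0.68, "tz": 0, "gripper": 1},
    {"wx": 0, "wy": 0, "wz": 0, "tx": 0.73, "ty": 0.68, "tz": 0, "gripper": 1},
    {"wx": 0, "wy": 0, "wz": 0, "tx": 0.73, "ty": 0.68, "tz": 0, "gripper": 1},
    {"wx": 0, "wy": 0, "wz": 0, "tx": 0.73, "ty": 0.68, "tz": 0, "gripper": 1},
    {"wx": 0, "wy": 0, "wz": 0, "tx": 0.73, "ty": 0.68, "tz": 0, "gripper": 1},
    {"wx": 0, "wy": 0, "wz": 0, "tx": 0.73, "ty": 0.68, "tz": 0, "gripper": 1}
  ],
  "newtons": 50
}}

```text
clock: 4.9
tcp_pos: [0.3917, -0.4486, 0.2315]
orientation: [0.577, -0.409, 0.409, -0.577]
wrist_force: [0.5, -1.3, -0.4]
opening: 0.0853
```

Call:
{"method": "servo_tool", "body": {
  "moves": [
    {"wx": 0, "wy": 0, "wz": 0, "tx": 0.73, "ty": 0.68, "tz": 0, "gripper": 1},
    {"wx": 0, "wy": 0, "wz": 0, "tx": 0.73, "ty": 0.68, "tz": 0, "gripper": 1},
    {"wx": 0, "wy": 0, "wz": 0, "tx": 0.73, "ty": 0.68, "tz": 0, "gripper": 1},
    {"wx": 0, "wy": 0, "wz": 0, "tx": 0.73, "ty": 0.68, "tz": 0, "gripper": 1},
    {"wx": 0, "wy": 0, "wz": 0, "tx": 0.73, "ty": 0.68, "tz": 0, "gripper": 1},
    {"wx": 0, "wy": 0, "wz": 0, "tx": 0.73, "ty": 0.68, "tz": 0, "gripper": 1},
    {"wx": 0, "wy": 0, "wz": 0, "tx": 0, "ty": 0, "tz": 0, "gripper": 1},
    {"wx": 0, "wy": 0, "wz": 0, "tx": 0, "ty": 0, "tz": 0, "gripper": 1}
  ]
}}

```text
clock: 5.57
tcp_pos: [0.567, -0.2851, 0.2312]
orientation: [0.578, -0.408, 0.408, -0.578]
wrist_force: [-0.2, -0.3, -0.6]
opening: 0.0854
```

Call:
{"method": "servo_tool", "body": {
  "moves": [
    {"wx": 0, "wy": 0, "wz": 0, "tx": -0.02, "ty": -0.05, "tz": -0.9, "gripper": 1},
    {"wx": 0, "wy": 0, "wz": 0, "tx": 0, "ty": 0, "tz": -0.9, "gripper": 1},
    {"wx": 0, "wy": 0, "wz": 0, "tx": 0, "ty": 0, "tz": -0.9, "gripper": 1},
    {"wx": 0, "wy": 0, "wz": 0, "tx": 0, "ty": 0, "tz": 0, "gripper": 1}
  ]
}}

```text
clock: 5.9
tcp_pos: [0.5593, -0.287, 0.1143]
orientation: [0.577, -0.415, 0.404, -0.576]
wrist_force: [-0.4, 1.0, -1.5]
opening: 0.0854
```

```bash
python3 - <<'E'
from h import *
s=get_image("side");t=get_image("top");o=observe();print(o["tcp_pos"])
print(proj(s,o["tcp_pos"]),proj(t,o["tcp_pos"]))
a=s["pixels"][235:305,235:310];b=t["pixels"][170:230,300:365]
cv2.imwrite("pics/d.png",np.hstack([cv2.resize(a,(400,373),interpolation=2),cv2.resize(b,(400,373),interpolation=2)]))
E
```

```text
[ 0.56342968 -0.28922473  0.12213927]
[269.1809904  255.01932826] [334.46480741 196.1854963 ]
```

View pics/d.png

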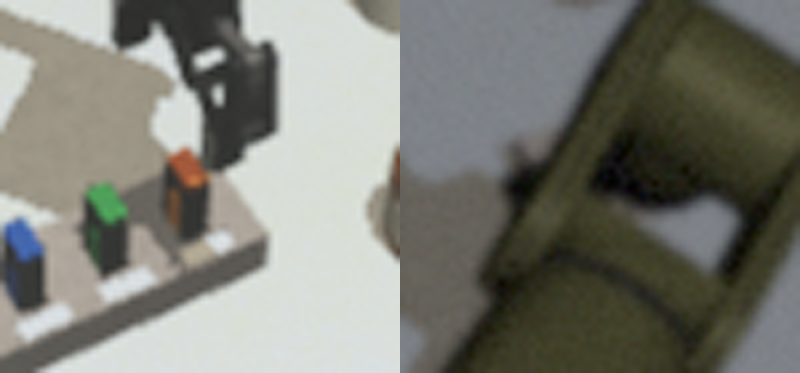

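Call:
{"method": "servo_tool", "body": {
  "moves": [
    {"wx": 0, "wy": 0, "wz": 0, "tx": 0, "ty": 0, "tz": 0, "gripper": 1},
    {"wx": 0, "wy": 0, "wz": 0, "tx": 0, "ty": 0, "tz": 0, "gripper": 1}
  ]
}}

```text
clock: 6.17
tcp_pos: [0.5666, -0.2904, 0.1271]
orientation: [-0.577, 0.407, -0.411, 0.577]
wrist_force: [0.2, -0.6, 0.6]
opening: 0.0851
```

```bash
python3 - <<'E'
from h import *
from scipy.spatial.transform import Rotation as R
s=get_image("side");o=observe();print(o["tcp_pos"],R.from_quat(o["orientation"]).as_matrix().round(3)[:,:2].T,o["wrist_force"])
print(proj(s,[.566,-.287,.073]),proj(s,o["tcp_pos"]))
E
```

```text
[ 0.566566   -0.29028443  0.12701531] [[ 0.331 -0.944  0.004]
 [ 0.005 -0.003 -1.   ]] [-0.19547992 -0.39887251 -0.57036083]
[269.25885885 265.23724445] [270.42240944 254.05780531]
```

Call:
{"method": "servo_tool", "body": {
  "moves": [
    {"wx": 0, "wy": 0, "wz": 0, "tx": -0.01, "ty": 0.08, "tz": -0.5, "gripper": 1},
    {"wx": 0, "wy": 0, "wz": 0, "tx": 0, "ty": 0, "tz": -0.5, "gripper": 1},
    {"wx": 0, "wy": 0, "wz": 0, "tx": 0, "ty": 0, "tz": -0.5, "gripper": 1},
    {"wx": 0, "wy": 0, "wz": 0, "tx": 0, "ty": 0, "tz": -0.42, "gripper": 1},
    {"wx": 0, "wy": 0, "wz": 0, "tx": 0, "ty": 0, "tz": 0, "gripper": 1},
    {"wx": 0, "wy": 0, "wz": 0, "tx": 0, "ty": 0, "tz": 0, "gripper": 1}
  ]
}}

```text
clock: 6.72
tcp_pos: [0.5649, -0.2858, 0.0473]
orientation: [-0.577, 0.409, -0.409, 0.577]
wrist_force: [0.3, -0.5, 0.5]
opening: 0.0853
```

```bash
python3 - <<'E'
from h import *
s=get_image("side");t=get_image("top");o=observe();print(o["tcp_pos"],o["wrist_force"],o["clock"])
X=o["tcp_pos"];print(proj(s,X))
a=s["pixels"][235:305,235:310];b=t["pixels"][170:230,300:365]
cv2.imwrite("pics/e.png",np.hstack([cv2.resize(a,(600,560),interpolation=2)]))
E
```

```text
[ 0.56602421 -0.28659105  0.04907087] [-0.31774617 -0.03816695  0.68056227] 6.8167
[268.92744071 270.25043005]
```

View pics/e.png

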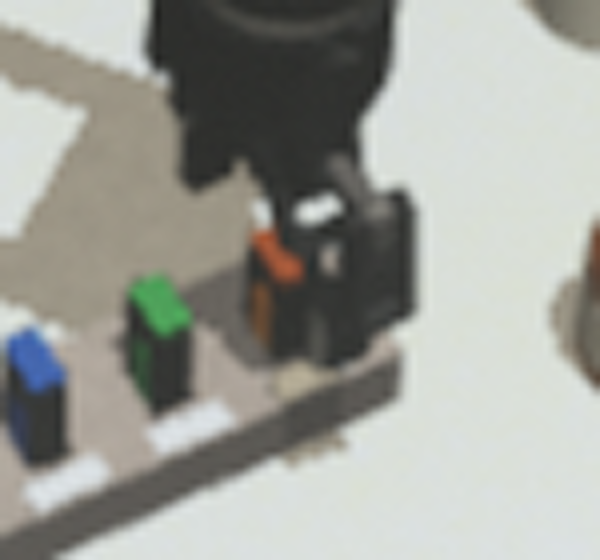

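Call:
{"method": "servo_tool", "body": {
  "moves": [
    {"wx": 0, "wy": 0, "wz": 0, "tx": 0, "ty": 0, "tz": 0, "gripper": 0},
    {"wx": 0, "wy": 0, "wz": 0, "tx": 0, "ty": 0, "tz": 0, "gripper": 0},
    {"wx": 0, "wy": 0, "wz": 0, "tx": 0, "ty": 0, "tz": 0, "gripper": 0},
    {"wx": 0, "wy": 0, "wz": 0, "tx": 0, "ty": 0, "tz": 0, "gripper": 0},
    {"wx": 0, "wy": 0, "wz": 0, "tx": 0, "ty": 0, "tz": 0, "gripper": 0},
    {"wx": 0, "wy": 0, "wz": 0, "tx": 0, "ty": 0, "tz": 0, "gripper": 0},
    {"wx": 0, "wy": 0, "wz": 0, "tx": 0, "ty": 0, "tz": 0, "gripper": 0},
    {"wx": 0, "wy": 0, "wz": 0, "tx": 0, "ty": 0, "tz": 0, "gripper": 0}
  ],
  "newtons": 50
}}

```text
clock: 7.48
tcp_pos: [0.5655, -0.2872, 0.0475]
orientation: [0.577, -0.407, 0.41, -0.577]
wrist_force: [1.7, -4.2, 0.5]
opening: 0.0236
```

Call:
{"method": "servo_tool", "body": {
  "moves": [
    {"wx": 0, "wy": 0, "wz": 0, "tx": 0, "ty": 0, "tz": 0.2, "gripper": 0},
    {"wx": 0, "wy": 0, "wz": 0, "tx": 0, "ty": 0, "tz": 0.4, "gripper": 0},
    {"wx": 0, "wy": 0, "wz": 0, "tx": 0, "ty": 0, "tz": 0.8, "gripper": 0},
    {"wx": 0, "wy": 0, "wz": 0, "tx": 0, "ty": 0, "tz": 0.9, "gripper": 0},
    {"wx": 0, "wy": 0, "wz": 0, "tx": 0, "ty": 0, "tz": 0.9, "gripper": 0},
    {"wx": 0, "wy": 0, "wz": 0, "tx": 0, "ty": 0, "tz": 0.9, "gripper": 0},
    {"wx": 0, "wy": 0, "wz": 0, "tx": 0, "ty": 0, "tz": 0.5, "gripper": 0},
    {"wx": 0, "wy": 0, "wz": 0, "tx": 0, "ty": 0, "tz": 0, "gripper": 0}
  ]
}}

```text
clock: 8.15
tcp_pos: [0.567, -0.2867, 0.2377]
orientation: [-0.576, 0.405, -0.412, 0.577]
wrist_force: [0.2, 0.1, 1.4]
opening: 0.0231
```

Call:
{"method": "servo_tool", "body": {
  "moves": [
    {"wx": 0, "wy": 0, "wz": 0.8, "tx": -0.1, "ty": 0.9, "tz": 0, "gripper": 0},
    {"wx": 0, "wy": 0, "wz": 0.8, "tx": -0.1, "ty": 0.9, "tz": 0, "gripper": 0},
    {"wx": 0, "wy": 0, "wz": 0.8, "tx": -0.1, "ty": 0.9, "tz": 0, "gripper": 0},
    {"wx": 0, "wy": 0, "wz": 0.8, "tx": -0.1, "ty": 0.9, "tz": 0, "gripper": 0},
    {"wx": 0, "wy": 0, "wz": 0.8, "tx": -0.1, "ty": 0.9, "tz": 0, "gripper": 0},
    {"wx": 0, "wy": 0, "wz": 0.8, "tx": -0.1, "ty": 0.9, "tz": 0, "gripper": 0},
    {"wx": 0, "wy": 0, "wz": 0.8, "tx": -0.1, "ty": 0.9, "tz": 0, "gripper": 0},
    {"wx": 0, "wy": 0, "wz": 0.8, "tx": -0.1, "ty": 0.9, "tz": 0, "gripper": 0}
  ]
}}

```text
clock: 8.82
tcp_pos: [0.5309, 0.0043, 0.2284]
orientation: [0.68, -0.196, 0.194, -0.68]
wrist_force: [0.2, 0.3, 0.6]
opening: 0.0233
```

Call:
{"method": "servo_tool", "body": {
  "moves": [
    {"wx": 0, "wy": 0, "wz": 0.8, "tx": -0.1, "ty": 0.9, "tz": 0, "gripper": 0},
    {"wx": 0, "wy": 0, "wz": 0.8, "tx": -0.1, "ty": 0.9, "tz": 0, "gripper": 0},
    {"wx": 0, "wy": 0, "wz": 0.8, "tx": -0.1, "ty": 0.9, "tz": 0, "gripper": 0},
    {"wx": 0, "wy": 0, "wz": 0.8, "tx": 0, "ty": 0.8, "tz": 0, "gripper": 0},
    {"wx": 0, "wy": 0, "wz": 0.2, "tx": 0, "ty": 0.4, "tz": 0, "gripper": 0},
    {"wx": 0, "wy": 0, "wz": 0, "tx": 0, "ty": 0, "tz": 0, "gripper": 0},
    {"wx": 0, "wy": 0, "wz": 0, "tx": 0, "ty": 0, "tz": 0, "gripper": 0},
    {"wx": 0, "wy": 0, "wz": 0, "tx": 0, "ty": 0, "tz": 0, "gripper": 0}
  ]
}}

```text
clock: 9.48
tcp_pos: [0.52, 0.1577, 0.2292]
orientation: [0.704, -0.074, 0.072, -0.703]
wrist_force: [0.1, -0.8, -0.4]
opening: 0.0235
```

```bash
python3 - <<'E'
from h import *
from scipy.spatial.transform import Rotation as R
s=get_image("side");t=get_image("top");o=observe();X=o["tcp_pos"];print(X,o["wrist_force"],o["opening"],o["clock"])
M=R.from_quat(o["orientation"]).as_matrix();print(M.round(4),np.degrees(np.arctan2(M[1,0],M[0,0])))
print(proj(s,X),proj(t,X))
u,v=proj(s,X).astype(int)
a=s["pixels"][v-40:v+60,u-45:u+55]
cv2.imwrite("pics/f.png",cv2.resize(a,(600,600),interpolation=2));print(u,v)
E
```

```text
[0.52040921 0.15722728 0.22989167] [-0.44654355  0.16280351  0.58692164] 0.023647601030953896 9.5833
[[ 9.783e-01 -1.100e-03  2.070e-01]
 [-2.070e-01 -3.000e-04  9.783e-01]
 [-1.000e-03 -1.000e+00 -6.000e-04]] -11.949245985007682
[232.23754926 133.63371033] [204.14546856 202.93316547]
232 133
```

View pics/f.png

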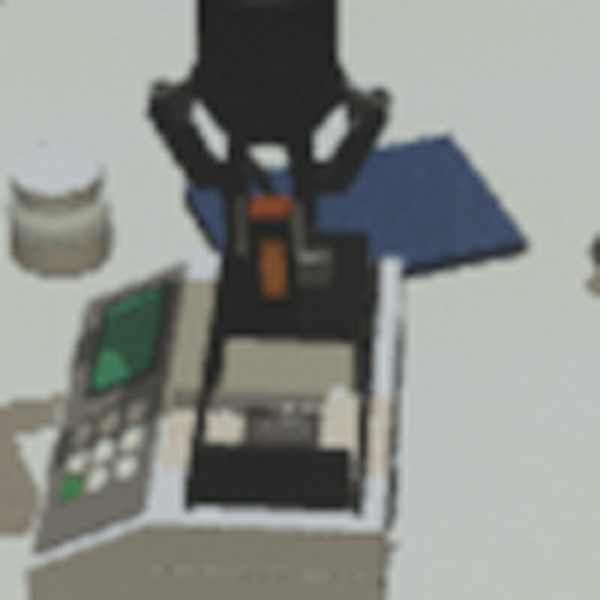

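```bash
python3 - <<'E'
from h import *
acc=0
for i in range(3):
    s=get_image("side");acc=acc+s["pixels"].astype(float)/3
X=observe()["tcp_pos"]
im=acc.astype(np.float32);hsv=cv2.cvtColor(im/255,cv2.COLOR_BGR2HSV)
w=(hsv[...,0]<40)&(hsv[...,1]>.55);z=np.zeros_like(w);z[115:150,220:245]=w[115:150,220:245]
n,l,st,c=cv2.connectedComponentsWithStats(z.astype(np.uint8));print(st,c)
print("pred cap",proj(s,X+[0,0,.0245]),X)
yd=np.array([.203,.979,0]);xd=np.array([.979,-.203,0])
for zz in(.089,.095,.101):
  W=np.array([.5222,.1613,zz]);print(zz,proj(s,W),[proj(s,W+a*xd*.0125+b*yd*.00735).round(1).tolist() for a in(-1,1) for b in(-1,1)])
g=cv2.cvtColor(im,cv2.COLOR_BGR2GRAY)
np.set_printoptions(linewidth=250)
print(g[155:172,216:254].astype(int))
E
```

```text
[[     0      0    512    384 196564]
 [   229    126      6      3     18]
 [   231    133      4      9     26]] [[255.50528581 191.51311023]
 [231.5        127.        ]
 [232.15384615 137.03846154]]
pred cap [232.17765149 127.41001075] [0.52068895 0.15738587 0.23042732]
0.089 [233.29666332 165.26428014] [[229.7, 166.4], [230.0, 163.9], [236.6, 166.7], [236.9, 164.1]]
0.095 [233.2688599  163.96490717] [[229.6, 165.1], [229.9, 162.6], [236.6, 165.4], [236.9, 162.8]]
0.101 [233.24091465 162.6589058 ] [[229.6, 163.8], [229.9, 161.3], [236.6, 164.1], [236.9, 161.5]]
[[142 142 141 142 109  43  39  67 117 142 142 141 141 142 141 141 141 141 142 141 141 142 142 141 142 141 142 141 142 117  69  51  56 140 191 191 151 111]
 [142 142 141 142 106  42  43  77 124 141 142 141 141 141 142 142 141 141 142 141 142 141 142 142 142 142 142 141 142 116  67  48  67 146 191 192 148 107]
 [130 132 133 129  93  45  60  95 129 137 137 137 138 137 138 140 142 142 142 142 141 141 142 141 142 142 155 169 158 116  66  46  77 152 191 191 146 120]
 [109 112 114 105  72  47  78 109 120 120 121 121 121 120 121 1
[... 1407 characters left out ...]
55  53  53  54  58  64 104 134 135 135 137 161 137  53 131 181 180 148  97 150]
 [181 181 138  46  45  44  44  44  44  44  43  42  43  43  43  43  42  43  43  43  43  45  43  45  44  46  47  47  53 118 123  52 130 178 178 143 102 161]
 [181 173 123  42  41  40  40  41  41  40  40  40  39  40  40  41  41  41  42  42  41  43  43  42  44  44  45  44  45  99 106  63 134 178 178 144 126 175]
 [183 166 107  42  41  40  41  40  41  40  40  40  40  40  40  40  40  41  41  41  41  41  41  41  41  41  41  41  42  84  91  75 143 179 180 148 121 169]
 [188 164  98  42  41  41  41  41  40  41  40  41  41  40  40  41  41  41  40  40  40  42  42  41  41  42  41  41  41  84  91  75 143 181 181 145  94 154]]
```

Call:
{"method": "servo_tool", "body": {
  "moves": [
    {"wx": 0, "wy": 0, "wz": 0, "tx": 0.05, "ty": 0.1, "tz": -0.4, "gripper": 0},
    {"wx": 0, "wy": 0, "wz": 0, "tx": 0, "ty": 0, "tz": -0.5, "gripper": 0},
    {"wx": 0, "wy": 0, "wz": 0, "tx": 0, "ty": 0, "tz": -0.5, "gripper": 0},
    {"wx": 0, "wy": 0, "wz": 0, "tx": 0, "ty": 0, "tz": -0.4, "gripper": 0},
    {"wx": 0, "wy": 0, "wz": 0, "tx": 0, "ty": 0, "tz": -0.2, "gripper": 0},
    {"wx": 0, "wy": 0, "wz": 0, "tx": 0, "ty": 0, "tz": 0, "gripper": 0},
    {"wx": 0, "wy": 0, "wz": 0, "tx": 0, "ty": 0, "tz": 0, "gripper": 0},
    {"wx": 0, "wy": 0, "wz": 0, "tx": 0, "ty": 0, "tz": 0, "gripper": 0}
  ]
}}

```text
clock: 10.4
tcp_pos: [0.5235, 0.1623, 0.152]
orientation: [-0.703, 0.072, -0.074, 0.704]
wrist_force: [0.5, 0.4, 0.4]
opening: 0.0233
```

```bash
cat > st.py <<'E'
from h import *
from scipy.spatial.transform import Rotation as R
o=observe();M=R.from_quat(o["orientation"]).as_matrix()
print(o["clock"],o["tcp_pos"].round(5),"F",o["wrist_force"].round(2),"T",o["wrist_torque"].round(3),"yaw",np.degrees(np.arctan2(M[1,0],M[0,0])).round(2),"tilt",M[2,:].round(4),"op",round(o["opening"],4))
E
python3 st.py
```

```text
10.4 [0.52352 0.16233 0.15201] F [0.48 0.36 0.39] T [ 0.012 -0.018 -0.065] yaw -11.87 tilt [ 2.1e-03 -1.0e+00  9.0e-04] op 0.0233
```

Call:
{"method": "servo_tool", "body": {
  "moves": [
    {"wx": 0, "wy": 0, "wz": 0, "tx": 0, "ty": -0.02, "tz": -0.05, "gripper": 0},
    {"wx": 0, "wy": 0, "wz": 0, "tx": 0, "ty": 0, "tz": -0.05, "gripper": 0},
    {"wx": 0, "wy": 0, "wz": 0, "tx": 0, "ty": 0, "tz": -0.05, "gripper": 0},
    {"wx": 0, "wy": 0, "wz": 0, "tx": 0, "ty": 0, "tz": -0.025, "gripper": 0},
    {"wx": 0, "wy": 0, "wz": 0, "tx": 0, "ty": 0, "tz": 0, "gripper": 0}
  ]
}}

```text
clock: 10.82
tcp_pos: [0.5224, 0.1615, 0.1433]
orientation: [0.703, -0.073, 0.073, -0.703]
wrist_force: [-0.3, 0.1, -0.7]
opening: 0.0236
```

Call:
{"method": "servo_tool", "body": {
  "moves": [
    {"wx": 0, "wy": 0, "wz": 0, "tx": 0, "ty": 0, "tz": -0.025, "gripper": 0},
    {"wx": 0, "wy": 0, "wz": 0, "tx": 0, "ty": 0, "tz": -0.025, "gripper": 0},
    {"wx": 0, "wy": 0, "wz": 0, "tx": 0, "ty": 0, "tz": 0, "gripper": 0}
  ]
}}

```text
clock: 11.07
tcp_pos: [0.5225, 0.1615, 0.1413]
orientation: [0.703, -0.073, 0.073, -0.703]
wrist_force: [-0.1, 0.0, -0.5]
opening: 0.0236
```

Call:
{"method": "servo_tool", "body": {
  "moves": [
    {"wx": 0, "wy": 0, "wz": 0, "tx": 0, "ty": 0, "tz": -0.025, "gripper": 0},
    {"wx": 0, "wy": 0, "wz": 0, "tx": 0, "ty": 0, "tz": -0.025, "gripper": 0},
    {"wx": 0, "wy": 0, "wz": 0, "tx": 0, "ty": 0, "tz": 0, "gripper": 0}
  ]
}}

```text
clock: 11.32
tcp_pos: [0.5224, 0.1615, 0.1392]
orientation: [0.703, -0.073, 0.073, -0.703]
wrist_force: [0.0, -0.1, -0.0]
opening: 0.0235
```

Call:
{"method": "servo_tool", "body": {
  "moves": [
    {"wx": 0, "wy": 0, "wz": 0, "tx": 0, "ty": 0, "tz": -0.025, "gripper": 0},
    {"wx": 0, "wy": 0, "wz": 0, "tx": 0, "ty": 0, "tz": -0.0125, "gripper": 0},
    {"wx": 0, "wy": 0, "wz": 0, "tx": 0, "ty": 0, "tz": 0, "gripper": 0}
  ]
}}

```text
clock: 11.57
tcp_pos: [0.5225, 0.1615, 0.1379]
orientation: [0.703, -0.073, 0.073, -0.703]
wrist_force: [0.8, 0.4, -0.8]
opening: 0.0233
```

Call:
{"method": "servo_tool", "body": {
  "moves": [
    {"wx": 0, "wy": 0, "wz": 0, "tx": 0, "ty": 0, "tz": -0.025, "gripper": 0},
    {"wx": 0, "wy": 0, "wz": 0, "tx": 0, "ty": 0, "tz": -0.0125, "gripper": 0},
    {"wx": 0, "wy": 0, "wz": 0, "tx": 0, "ty": 0, "tz": 0, "gripper": 0}
  ]
}}

```text
clock: 11.82
tcp_pos: [0.5225, 0.1615, 0.1363]
orientation: [0.703, -0.073, 0.073, -0.703]
wrist_force: [1.0, -0.0, -1.4]
opening: 0.0236
```

Call:
{"method": "servo_tool", "body": {
  "moves": [
    {"wx": 0, "wy": 0, "wz": 0, "tx": 0, "ty": 0, "tz": -0.025, "gripper": 0},
    {"wx": 0, "wy": 0, "wz": 0, "tx": 0, "ty": 0, "tz": -0.0125, "gripper": 0},
    {"wx": 0, "wy": 0, "wz": 0, "tx": 0, "ty": 0, "tz": 0, "gripper": 0}
  ]
}}

```text
clock: 12.07
tcp_pos: [0.5225, 0.1615, 0.1348]
orientation: [0.703, -0.073, 0.073, -0.703]
wrist_force: [0.8, 0.0, 0.2]
opening: 0.0234
```

Call:
{"method": "servo_tool", "body": {
  "moves": [
    {"wx": 0, "wy": 0, "wz": 0, "tx": 0, "ty": 0, "tz": -0.025, "gripper": 0},
    {"wx": 0, "wy": 0, "wz": 0, "tx": 0, "ty": 0, "tz": -0.0125, "gripper": 0},
    {"wx": 0, "wy": 0, "wz": 0, "tx": 0, "ty": 0, "tz": 0, "gripper": 0}
  ]
}}

```text
clock: 12.32
tcp_pos: [0.5227, 0.1616, 0.1338]
orientation: [-0.703, 0.073, -0.073, 0.703]
wrist_force: [-0.6, -0.1, 1.7]
opening: 0.0232
```

Call:
{"method": "servo_tool", "body": {
  "moves": [
    {"wx": 0, "wy": 0, "wz": 0, "tx": 0, "ty": 0, "tz": -0.0125, "gripper": 0},
    {"wx": 0, "wy": 0, "wz": 0, "tx": 0, "ty": 0, "tz": -0.0125, "gripper": 0},
    {"wx": 0, "wy": 0, "wz": 0, "tx": 0, "ty": 0, "tz": 0, "gripper": 0},
    {"wx": 0, "wy": 0, "wz": 0, "tx": 0, "ty": 0, "tz": 0, "gripper": 0}
  ]
}}

```text
clock: 12.65
tcp_pos: [0.5229, 0.1617, 0.1334]
orientation: [-0.703, 0.073, -0.073, 0.703]
wrist_force: [-1.6, -0.1, 6.3]
opening: 0.0235
```

```bash
python3 st.py
```

```text
12.65 [0.52294 0.16171 0.13343] F [-1.6  -0.11  6.34] T [-0.008  0.385  0.028] yaw -11.84 tilt [ 7.e-04 -1.e+00  5.e-04] op 0.0235
```

```bash
python3 - <<'E'
from h import *
import pickle
from scipy.optimize import least_squares
from scipy.ndimage import map_coordinates
o=pickle.load(open("o.pkl","rb"));t=o["top"]
g=cv2.cvtColor(t["img"].astype(np.float32),cv2.COLOR_BGR2GRAY)
np.set_printoptions(linewidth=220);print(g[196:217,195:219].astype(int))
# symmetry centre: find (x,y) at z=.092 whose patch is most symmetric under mirror in both photometer axes
a=np.radians(-11.8);xd=np.array([np.cos(a),np.sin(a),0]);yd=np.array([-np.sin(a),np.cos(a),0])
def samp(C,A,B):
    P=C+A[...,None]*xd+B[...,None]*yd
    T=t["camera_from_world"];q=(P@T[:3,:3].T+T[:3,3])@t["camera_matrix"].T
    return map_coordinates(g,[q[...,1]/q[...,2],q[...,0]/q[...,2]],order=3)
for ra,rb in((.026,.02),(.03,.024),(.034,.028)):
    A,B=np.meshgrid(np.linspace(-ra,ra,41),np.linspace(-rb,rb,41),indexing="ij")
    best=[]
    for dx in np.arange(-5,5.1,.25):
        for dy in np.arange(-5,5.1,.25):
            C=np.array([.522,.161,.092])+dx*.001*xd+dy*.001*yd;p=samp(C,A,B)
            best.append((((p-p[::-1])**2).mean(),((p-p[:,::-1])**2).mean(),dx,dy,*C[:2]))
    b=np.array(best);i=b[:,0].argmin();j=b[:,1].argmin();k=(b[:,0]+b[:,1]).argmin();print(b[i].round(4),b[j].round(4),b[k].round(4))
E
```

```text
[[ 48  81 110 120 123 122 122 122 122 122 123 123 123 123 122 122 121 120 118 117 115 112 108 103]
 [ 54  88 113 121 122 123 119 119 118 121 121 122 122 122 123 123 123 123 122 121 121 120 119 118]
 [ 63  95 116 121 123 120 114 107 108 110 113 116 118 119 121 122 122 123 123 123 122 122 121 122]
 [ 74 104 118 123 123 117 107  91  88  92  95  99 104 109 114 116 117 120 121 123 122 123 122 123]
 [ 81 109 121 122 122 116 104  82  74  74  74  79  84  89  94  98 103 112 119 122 122 123 123 123]
 [ 85 111 121 123 122 118 104  82  69  67  65  68  71  72  75  79  86 101 117 121 122 122 123 122]
 [ 93 115 123 122 122 118 106  84  68  67  69  71  71  69  67  70  80  99 116 122 123 123 123 123]
 [103 119 122 123 122 117 104  80  67  69  81  83  81  77  69  75  89 106 117 121 124 123 123 123]
 [109 121 122 123 121 115  98  76  69  77  92 100  96  83  75  84 101 115 120 122 123 123 122 121]
 [110 119 123 122 121 111  91  72  69  85 105 111 103  87  78  90 109 119 123 123 123 124 123 123]
 [115 122 123 122 120 108  87  71  74  90 108 114 103  84  79  96 114 122 123 122 123 123 122 123]
 [119 122 1
[... 921 characters left out ...]
 123 123 122 123 122 123 123 122 123 122 122 122 122 122]]
[ 3.520530e+01  8.927414e+02  0.000000e+00 -5.000000e+00  5.210000e-01  1.561000e-01] [5.276183e+02 4.648470e+01 5.000000e+00 3.000000e+00 5.275000e-01 1.629000e-01] [36.5887 46.7428  0.      3.      0.5226  0.1639]
[ 2.634120e+01  8.889523e+02  0.000000e+00 -5.000000e+00  5.210000e-01  1.561000e-01] [ 4.96749e+02  3.51690e+01 -5.00000e+00  3.00000e+00  5.17700e-01  1.65000e-01] [26.8736 35.2725  0.25    3.      0.5229  0.1639]
[ 2.030610e+01  7.301646e+02  2.500000e-01 -5.000000e+00  5.212000e-01  1.561000e-01] [3.30578e+02 2.68445e+01 5.00000e+00 3.00000e+00 5.27500e-01 1.62900e-01] [20.4107 26.8562  0.25    3.      0.5229  0.1639]
```

Call:
{"method": "servo_tool", "body": {
  "moves": [
    {"wx": 0, "wy": 0, "wz": 0, "tx": -0.012, "ty": 0.0025, "tz": 0, "gripper": 0},
    {"wx": 0, "wy": 0, "wz": 0, "tx": 0.0015, "ty": 0.0075, "tz": 0, "gripper": 0},
    {"wx": 0, "wy": 0, "wz": 0, "tx": 0.0015, "ty": 0.0075, "tz": 0, "gripper": 0},
    {"wx": 0, "wy": 0, "wz": 0, "tx": 0.0015, "ty": 0.0075, "tz": 0, "gripper": 0},
    {"wx": 0, "wy": 0, "wz": 0, "tx": 0.0015, "ty": 0.0075, "tz": 0, "gripper": 0}
  ]
}}

```text
clock: 13.07
tcp_pos: [0.5227, 0.1627, 0.1328]
orientation: [0.703, -0.073, 0.073, -0.703]
wrist_force: [0.0, -0.1, -0.4]
opening: 0.0233
```

Call:
{"method": "servo_tool", "body": {
  "moves": [
    {"wx": 0, "wy": 0, "wz": 0, "tx": 0.0015, "ty": 0.0075, "tz": 0, "gripper": 0},
    {"wx": 0, "wy": 0, "wz": 0, "tx": 0.0015, "ty": 0.0075, "tz": 0, "gripper": 0},
    {"wx": 0, "wy": 0, "wz": 0, "tx": 0.0015, "ty": 0.0075, "tz": 0, "gripper": 0},
    {"wx": 0, "wy": 0, "wz": 0, "tx": 0.0015, "ty": 0.0075, "tz": 0, "gripper": 0}
  ]
}}

```text
clock: 13.4
tcp_pos: [0.5223, 0.1637, 0.1318]
orientation: [0.704, -0.073, 0.073, -0.703]
wrist_force: [0.8, -1.4, -1.1]
opening: 0.0232
```

Call:
{"method": "servo_tool", "body": {
  "moves": [
    {"wx": 0, "wy": 0, "wz": 0, "tx": 0.0015, "ty": 0.0075, "tz": 0, "gripper": 0},
    {"wx": 0, "wy": 0, "wz": 0, "tx": 0.0015, "ty": 0.0075, "tz": 0, "gripper": 0},
    {"wx": 0, "wy": 0, "wz": 0, "tx": 0.0015, "ty": 0.0075, "tz": 0, "gripper": 0},
    {"wx": 0, "wy": 0, "wz": 0, "tx": 0.0015, "ty": 0.0075, "tz": 0, "gripper": 0}
  ]
}}

```text
clock: 13.73
tcp_pos: [0.5226, 0.1645, 0.132]
orientation: [0.704, -0.073, 0.073, -0.703]
wrist_force: [0.8, -6.2, -2.9]
opening: 0.0232
```

Call:
{"method": "servo_tool", "body": {
  "moves": [
    {"wx": 0, "wy": 0, "wz": 0, "tx": -0.004, "ty": -0.021, "tz": 0, "gripper": 0},
    {"wx": 0, "wy": 0, "wz": 0, "tx": 0, "ty": 0, "tz": -0.02, "gripper": 0},
    {"wx": 0, "wy": 0, "wz": 0, "tx": 0, "ty": 0, "tz": -0.02, "gripper": 0},
    {"wx": 0, "wy": 0, "wz": 0, "tx": 0, "ty": 0, "tz": 0, "gripper": 0}
  ]
}}

```text
clock: 14.07
tcp_pos: [0.5228, 0.1643, 0.1315]
orientation: [0.703, -0.073, 0.073, -0.703]
wrist_force: [-0.2, -4.7, 3.4]
opening: 0.0231
```

```bash
python3 st.py
```

```text
14.0667 [0.52281 0.16426 0.13154] F [-0.17 -4.69  3.36] T [-1.013  0.213 -0.014] yaw -11.84 tilt [ 3.e-04 -1.e+00 -3.e-04] op 0.0231
```

Call:
{"method": "servo_tool", "body": {
  "moves": [
    {"wx": 0, "wy": 0, "wz": 0, "tx": -0.004, "ty": -0.02, "tz": 0, "gripper": 0},
    {"wx": 0, "wy": 0, "wz": 0, "tx": 0, "ty": 0, "tz": 0, "gripper": 0},
    {"wx": 0, "wy": 0, "wz": 0, "tx": 0, "ty": 0, "tz": 0, "gripper": 0}
  ]
}}

```text
clock: 14.32
tcp_pos: [0.5227, 0.1639, 0.1312]
orientation: [-0.703, 0.073, -0.073, 0.704]
wrist_force: [1.0, -2.1, 0.8]
opening: 0.0232
```

```bash
python3 st.py
```

```text
14.3167 [0.52271 0.1639  0.1312 ] F [ 1.02 -2.06  0.77] T [-0.509  0.017  0.048] yaw -11.85 tilt [ 5.e-04 -1.e+00  9.e-04] op 0.0232
```

Call:
{"method": "servo_tool", "body": {
  "moves": [
    {"wx": 0, "wy": 0, "wz": 0, "tx": -0.002, "ty": -0.01, "tz": -0.015, "gripper": 0},
    {"wx": 0, "wy": 0, "wz": 0, "tx": 0, "ty": 0, "tz": -0.015, "gripper": 0},
    {"wx": 0, "wy": 0, "wz": 0, "tx": 0, "ty": 0, "tz": 0, "gripper": 0}
  ]
}}

```text
clock: 14.57
tcp_pos: [0.5226, 0.1636, 0.1296]
orientation: [-0.703, 0.073, -0.073, 0.704]
wrist_force: [1.2, -1.1, 1.2]
opening: 0.0235
```

```bash
python3 st.py
```

```text
14.5667 [0.5226  0.16364 0.12964] F [ 1.16 -1.07  1.25] T [-0.116 -0.167  0.061] yaw -11.85 tilt [ 4.0e-04 -1.0e+00  1.1e-03] op 0.0235
```

Call:
{"method": "servo_tool", "body": {
  "moves": [
    {"wx": 0, "wy": 0, "wz": 0, "tx": 0.003, "ty": -0.006, "tz": -0.025, "gripper": 0},
    {"wx": 0, "wy": 0, "wz": 0, "tx": 0, "ty": 0, "tz": -0.025, "gripper": 0},
    {"wx": 0, "wy": 0, "wz": 0, "tx": 0, "ty": 0, "tz": -0.025, "gripper": 0},
    {"wx": 0, "wy": 0, "wz": 0, "tx": 0, "ty": 0, "tz": 0, "gripper": 0}
  ]
}}

```text
clock: 14.9
tcp_pos: [0.5226, 0.1631, 0.1265]
orientation: [-0.703, 0.073, -0.073, 0.703]
wrist_force: [1.8, 1.2, -0.8]
opening: 0.0235
```

Call:
{"method": "servo_tool", "body": {
  "moves": [
    {"wx": 0, "wy": 0, "wz": 0, "tx": 0, "ty": 0, "tz": -0.025, "gripper": 0},
    {"wx": 0, "wy": 0, "wz": 0, "tx": 0, "ty": 0, "tz": -0.025, "gripper": 0},
    {"wx": 0, "wy": 0, "wz": 0, "tx": 0, "ty": 0, "tz": 0, "gripper": 0}
  ]
}}

```text
clock: 15.15
tcp_pos: [0.5226, 0.163, 0.1246]
orientation: [-0.703, 0.073, -0.073, 0.703]
wrist_force: [1.9, -0.3, -1.9]
opening: 0.0234
```

```bash
python3 st.py
```

```text
15.15 [0.52263 0.16295 0.12456] F [ 1.9  -0.32 -1.85] T [ 0.014 -0.296 -0.005] yaw -11.85 tilt [ 2.e-04 -1.e+00  1.e-04] op 0.0234
```

Call:
{"method": "servo_tool", "body": {
  "moves": [
    {"wx": 0, "wy": 0, "wz": 0, "tx": 0.005, "ty": -0.001, "tz": -0.025, "gripper": 0},
    {"wx": 0, "wy": 0, "wz": 0, "tx": 0, "ty": 0, "tz": -0.025, "gripper": 0},
    {"wx": 0, "wy": 0, "wz": 0, "tx": 0, "ty": 0, "tz": -0.025, "gripper": 0},
    {"wx": 0, "wy": 0, "wz": 0, "tx": 0, "ty": 0, "tz": 0, "gripper": 0}
  ]
}}

```text
clock: 15.48
tcp_pos: [0.5227, 0.1629, 0.1215]
orientation: [-0.703, 0.073, -0.073, 0.703]
wrist_force: [1.5, 0.9, -1.1]
opening: 0.0232
```

Call:
{"method": "servo_tool", "body": {
  "moves": [
    {"wx": 0, "wy": 0, "wz": 0, "tx": 0, "ty": 0, "tz": -0.025, "gripper": 0},
    {"wx": 0, "wy": 0, "wz": 0, "tx": 0, "ty": 0, "tz": -0.025, "gripper": 0},
    {"wx": 0, "wy": 0, "wz": 0, "tx": 0, "ty": 0, "tz": 0, "gripper": 0}
  ]
}}

```text
clock: 15.73
tcp_pos: [0.5227, 0.1629, 0.1195]
orientation: [0.703, -0.073, 0.073, -0.703]
wrist_force: [1.3, -0.0, -0.7]
opening: 0.0231
```

Call:
{"method": "servo_tool", "body": {
  "moves": [
    {"wx": 0, "wy": 0, "wz": 0, "tx": 0, "ty": 0, "tz": -0.025, "gripper": 0},
    {"wx": 0, "wy": 0, "wz": 0, "tx": 0, "ty": 0, "tz": -0.025, "gripper": 0},
    {"wx": 0, "wy": 0, "wz": 0, "tx": 0, "ty": 0, "tz": 0, "gripper": 0}
  ]
}}

```text
clock: 15.98
tcp_pos: [0.5227, 0.1629, 0.1175]
orientation: [0.703, -0.073, 0.073, -0.703]
wrist_force: [1.2, 0.1, -1.4]
opening: 0.0232
```

```bash
python3 st.py
```

```text
15.9833 [0.52266 0.1629  0.11746] F [ 1.21  0.09 -1.44] T [ 0.038 -0.189  0.013] yaw -11.84 tilt [-2.e-04 -1.e+00 -1.e-04] op 0.0232
```

Now 16 mm in; the ball phase next, 1.5 mm per call.

Call:
{"method": "servo_tool", "body": {
  "moves": [
    {"wx": 0, "wy": 0, "wz": 0, "tx": 0, "ty": 0, "tz": -0.02, "gripper": 0},
    {"wx": 0, "wy": 0, "wz": 0, "tx": 0, "ty": 0, "tz": -0.02, "gripper": 0},
    {"wx": 0, "wy": 0, "wz": 0, "tx": 0, "ty": 0, "tz": 0, "gripper": 0}
  ]
}}

```text
clock: 16.23
tcp_pos: [0.5227, 0.1629, 0.1159]
orientation: [0.703, -0.073, 0.073, -0.703]
wrist_force: [0.9, 0.1, -0.3]
opening: 0.0231
```

Call:
{"method": "servo_tool", "body": {
  "moves": [
    {"wx": 0, "wy": 0, "wz": 0, "tx": 0, "ty": 0, "tz": -0.02, "gripper": 0},
    {"wx": 0, "wy": 0, "wz": 0, "tx": 0, "ty": 0, "tz": -0.02, "gripper": 0},
    {"wx": 0, "wy": 0, "wz": 0, "tx": 0, "ty": 0, "tz": 0, "gripper": 0}
  ]
}}

```text
clock: 16.48
tcp_pos: [0.5227, 0.1629, 0.1144]
orientation: [0.703, -0.073, 0.073, -0.703]
wrist_force: [-0.1, 0.1, -1.1]
opening: 0.0227
```

```bash
python3 st.py
```

```text
16.4833 [0.52269 0.16291 0.11436] F [-0.09  0.13 -1.1 ] T [ 0.127 -0.17   0.013] yaw -11.85 tilt [-1.e-04 -1.e+00 -0.e+00] op 0.0227
```

Call:
{"method": "servo_tool", "body": {
  "moves": [
    {"wx": 0, "wy": 0, "wz": 0, "tx": 0, "ty": 0, "tz": -0.02, "gripper": 0},
    {"wx": 0, "wy": 0, "wz": 0, "tx": 0, "ty": 0, "tz": -0.02, "gripper": 0},
    {"wx": 0, "wy": 0, "wz": 0, "tx": 0, "ty": 0, "tz": 0, "gripper": 0}
  ]
}}

```text
clock: 16.73
tcp_pos: [0.5228, 0.1629, 0.1133]
orientation: [-0.703, 0.073, -0.073, 0.703]
wrist_force: [-0.5, 0.5, 2.0]
opening: 0.0229
```

Call:
{"method": "servo_tool", "body": {
  "moves": [
    {"wx": 0, "wy": 0, "wz": 0, "tx": 0, "ty": 0, "tz": -0.02, "gripper": 0},
    {"wx": 0, "wy": 0, "wz": 0, "tx": 0, "ty": 0, "tz": -0.02, "gripper": 0},
    {"wx": 0, "wy": 0, "wz": 0, "tx": 0, "ty": 0, "tz": 0, "gripper": 0}
  ]
}}

```text
clock: 16.98
tcp_pos: [0.523, 0.1631, 0.1128]
orientation: [-0.703, 0.073, -0.073, 0.703]
wrist_force: [-2.9, 0.3, 7.9]
opening: 0.023
```

```bash
python3 st.py
```

```text
16.9833 [0.52297 0.16307 0.11279] F [-2.86  0.28  7.87] T [-0.022  0.657 -0.06 ] yaw -11.84 tilt [ 0.e+00 -1.e+00  2.e-04] op 0.023
```

Call:
{"method": "servo_tool", "body": {
  "moves": [
    {"wx": 0, "wy": 0, "wz": 0, "tx": 0, "ty": 0, "tz": -0.02, "gripper": 0},
    {"wx": 0, "wy": 0, "wz": 0, "tx": 0, "ty": 0, "tz": -0.01, "gripper": 0},
    {"wx": 0, "wy": 0, "wz": 0, "tx": 0, "ty": 0, "tz": 0, "gripper": 0}
  ]
}}

```text
clock: 17.23
tcp_pos: [0.523, 0.1632, 0.1122]
orientation: [-0.703, 0.073, -0.073, 0.704]
wrist_force: [-3.7, 0.3, 10.2]
opening: 0.0232
```

```bash
python3 st.py
```

```text
17.2333 [0.52296 0.16322 0.11216] F [-3.67  0.27 10.17] T [-0.036  0.976 -0.007] yaw -11.84 tilt [-2.e-04 -1.e+00  5.e-04] op 0.0232
```

Call:
{"method": "servo_tool", "body": {
  "moves": [
    {"wx": 0, "wy": 0, "wz": 0, "tx": 0, "ty": 0, "tz": -0.02, "gripper": 0},
    {"wx": 0, "wy": 0, "wz": 0, "tx": 0, "ty": 0, "tz": -0.01, "gripper": 0},
    {"wx": 0, "wy": 0, "wz": 0, "tx": 0, "ty": 0, "tz": 0, "gripper": 0}
  ]
}}

```text
clock: 17.48
tcp_pos: [0.5234, 0.1632, 0.1118]
orientation: [-0.703, 0.073, -0.073, 0.703]
wrist_force: [-6.6, -0.5, 13.9]
opening: 0.0233
```

```bash
python3 st.py
```

```text
17.4833 [0.52335 0.16319 0.11183] F [-6.65 -0.47 13.89] T [-0.105  1.165 -0.029] yaw -11.84 tilt [ 6.e-04 -1.e+00  5.e-04] op 0.0233
```

Call:
{"method": "servo_tool", "body": {
  "moves": [
    {"wx": 0, "wy": 0, "wz": 0, "tx": -0.015, "ty": 0.002, "tz": 0, "gripper": 0},
    {"wx": 0, "wy": 0, "wz": 0, "tx": 0, "ty": 0, "tz": 0, "gripper": 0},
    {"wx": 0, "wy": 0, "wz": 0, "tx": 0, "ty": 0, "tz": 0, "gripper": 0}
  ]
}}

```text
clock: 17.73
tcp_pos: [0.5233, 0.1632, 0.1119]
orientation: [-0.703, 0.072, -0.074, 0.704]
wrist_force: [-3.9, -0.7, 11.8]
opening: 0.0237
```

```bash
python3 st.py
```

```text
17.7333 [0.52326 0.16322 0.11186] F [-3.93 -0.71 11.77] T [-0.167  0.739 -0.02 ] yaw -11.84 tilt [ 2.1e-03 -1.0e+00  8.0e-04] op 0.0237
```

Call:
{"method": "servo_tool", "body": {
  "moves": [
    {"wx": 0, "wy": 0, "wz": 0, "tx": -0.015, "ty": 0.003, "tz": 0, "gripper": 0},
    {"wx": 0, "wy": 0, "wz": 0, "tx": 0, "ty": 0, "tz": -0.01, "gripper": 0},
    {"wx": 0, "wy": 0, "wz": 0, "tx": 0, "ty": 0, "tz": -0.01, "gripper": 0},
    {"wx": 0, "wy": 0, "wz": 0, "tx": 0, "ty": 0, "tz": 0, "gripper": 0}
  ]
}}

```text
clock: 18.07
tcp_pos: [0.5232, 0.1633, 0.1118]
orientation: [-0.703, 0.072, -0.074, 0.704]
wrist_force: [-3.7, -1.0, 14.8]
opening: 0.023
```

```bash
python3 st.py
```

```text
18.0667 [0.52323 0.16327 0.11181] F [-3.74 -1.03 14.76] T [-0.298  0.776 -0.013] yaw -11.84 tilt [ 3.4e-03 -1.0e+00  9.0e-04] op 0.023
```

Call:
{"method": "servo_tool", "body": {
  "moves": [
    {"wx": 0.007, "wy": 0.035, "wz": 0, "tx": 0, "ty": 0, "tz": 0, "gripper": 0},
    {"wx": 0, "wy": 0, "wz": 0, "tx": 0, "ty": -0.004, "tz": -0.015, "gripper": 0},
    {"wx": 0, "wy": 0, "wz": 0, "tx": 0, "ty": 0, "tz": 0, "gripper": 0}
  ]
}}

```text
clock: 18.32
tcp_pos: [0.5234, 0.1632, 0.1117]
orientation: [-0.703, 0.073, -0.073, 0.704]
wrist_force: [-5.2, -0.8, 17.4]
opening: 0.023
```

```bash
python3 st.py
```

```text
18.3167 [0.52336 0.16325 0.11174] F [-5.15 -0.76 17.4 ] T [-0.151  0.985 -0.042] yaw -11.84 tilt [-3.0e-04 -1.0e+00  1.2e-03] op 0.023
```

Call:
{"method": "servo_tool", "body": {
  "moves": [
    {"wx": 0, "wy": 0, "wz": 0, "tx": -0.015, "ty": 0.003, "tz": 0.03, "gripper": 0},
    {"wx": 0, "wy": 0, "wz": 0, "tx": -0.01, "ty": 0.002, "tz": 0.01, "gripper": 0},
    {"wx": 0, "wy": 0, "wz": 0, "tx": 0, "ty": 0, "tz": 0, "gripper": 0}
  ]
}}

```text
clock: 18.57
tcp_pos: [0.5231, 0.1632, 0.1119]
orientation: [-0.703, 0.072, -0.074, 0.704]
wrist_force: [1.6, -1.4, 7.5]
opening: 0.0234
```

```bash
python3 st.py
```

```text
18.5667 [0.52308 0.16321 0.11188] F [ 1.56 -1.36  7.47] T [-0.167 -0.375 -0.029] yaw -11.84 tilt [ 0.0026 -1.      0.0016] op 0.0234
```

Call:
{"method": "servo_tool", "body": {
  "moves": [
    {"wx": 0.005, "wy": 0.025, "wz": 0, "tx": -0.003, "ty": 0, "tz": -0.015, "gripper": 0},
    {"wx": 0, "wy": 0, "wz": 0, "tx": -0.003, "ty": 0, "tz": -0.015, "gripper": 0},
    {"wx": 0, "wy": 0, "wz": 0, "tx": 0, "ty": 0, "tz": 0, "gripper": 0}
  ]
}}

```text
clock: 18.82
tcp_pos: [0.5232, 0.1632, 0.1118]
orientation: [-0.703, 0.073, -0.073, 0.704]
wrist_force: [-0.1, -2.0, 12.2]
opening: 0.0229
```

```bash
python3 st.py
```

```text
18.8167 [0.52322 0.16324 0.11182] F [-0.13 -2.04 12.25] T [-0.328  0.072  0.046] yaw -11.84 tilt [ 2.0e-04 -1.0e+00  1.6e-03] op 0.0229
```

Call:
{"method": "servo_tool", "body": {
  "moves": [
    {"wx": 0, "wy": 0, "wz": 0, "tx": -0.006, "ty": -0.008, "tz": -0.012, "gripper": 0},
    {"wx": 0, "wy": 0, "wz": 0, "tx": 0, "ty": 0, "tz": -0.012, "gripper": 0},
    {"wx": 0, "wy": 0, "wz": 0, "tx": 0, "ty": 0, "tz": 0, "gripper": 0}
  ]
}}

```text
clock: 19.07
tcp_pos: [0.5232, 0.1632, 0.1118]
orientation: [-0.703, 0.073, -0.073, 0.704]
wrist_force: [-1.7, -0.6, 15.6]
opening: 0.0233
```

```bash
python3 st.py; python3 - <<'E'
from h import *
s=get_image("side");cv2.imwrite("pics/g.png",cv2.resize(s["pixels"][100:180,190:280],(720,640)[:2] if 0 else (675,600),interpolation=2))
E
```

```text
19.0667 [0.52324 0.16321 0.11177] F [-1.72 -0.61 15.62] T [-0.193  0.343 -0.051] yaw -11.84 tilt [ 6.0e-04 -1.0e+00  2.3e-03] op 0.0233
```

View pics/g.png

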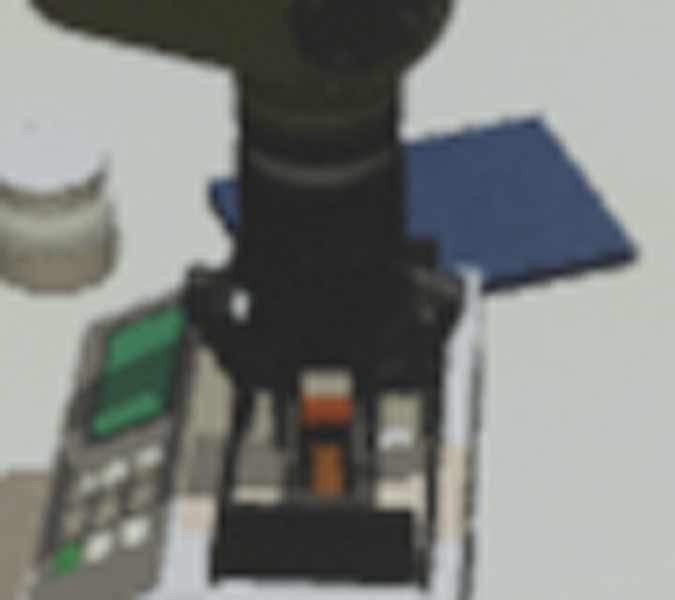

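Call:
{"method": "servo_tool", "body": {
  "moves": [
    {"wx": 0, "wy": 0, "wz": 0, "tx": 0, "ty": 0, "tz": 0.05, "gripper": 0},
    {"wx": 0, "wy": 0, "wz": 0, "tx": 0, "ty": 0, "tz": 0.05, "gripper": 0},
    {"wx": 0, "wy": 0, "wz": 0, "tx": 0.02, "ty": -0.004, "tz": 0.05, "gripper": 0},
    {"wx": 0, "wy": 0, "wz": 0, "tx": 0, "ty": 0, "tz": 0.02, "gripper": 0},
    {"wx": 0, "wy": 0, "wz": 0, "tx": 0, "ty": 0, "tz": 0, "gripper": 0}
  ]
}}

```text
clock: 19.53
tcp_pos: [0.5228, 0.1627, 0.1129]
orientation: [-0.703, 0.073, -0.073, 0.704]
wrist_force: [8.2, 1.1, -7.3]
opening: 0.0233
```

```bash
python3 st.py
```

```text
19.5333 [0.52281 0.16265 0.11292] F [ 8.18  1.1  -7.32] T [ 0.14  -1.974  0.013] yaw -11.85 tilt [-7.0e-04 -1.0e+00  1.7e-03] op 0.0233
```

Call:
{"method": "servo_tool", "body": {
  "moves": [
    {"wx": 0, "wy": 0, "wz": 0, "tx": 0.03, "ty": -0.004, "tz": 0, "gripper": 0},
    {"wx": 0, "wy": 0, "wz": 0, "tx": 0, "ty": 0, "tz": 0, "gripper": 0},
    {"wx": 0, "wy": 0, "wz": 0, "tx": 0, "ty": 0, "tz": 0, "gripper": 0}
  ]
}}

```text
clock: 19.78
tcp_pos: [0.5231, 0.1626, 0.1129]
orientation: [-0.703, 0.074, -0.072, 0.704]
wrist_force: [5.2, 1.8, -3.2]
opening: 0.023
```

Call:
{"method": "servo_tool", "body": {
  "moves": [
    {"wx": 0, "wy": 0, "wz": 0, "tx": 0, "ty": 0, "tz": -0.025, "gripper": 0},
    {"wx": 0, "wy": 0, "wz": 0, "tx": 0, "ty": 0, "tz": -0.025, "gripper": 0},
    {"wx": 0, "wy": 0, "wz": 0, "tx": 0, "ty": 0, "tz": 0, "gripper": 0}
  ]
}}

```text
clock: 20.03
tcp_pos: [0.5232, 0.1627, 0.1127]
orientation: [-0.703, 0.074, -0.072, 0.704]
wrist_force: [3.6, 0.9, 4.1]
opening: 0.023
```

```bash
python3 st.py
```

```text
20.0333 [0.52316 0.16271 0.11273] F [3.58 0.93 4.14] T [ 0.17  -0.598  0.017] yaw -11.85 tilt [-0.0039 -1.      0.001 ] op 0.023
```

Call:
{"method": "servo_tool", "body": {
  "moves": [
    {"wx": -0.0075, "wy": -0.036, "wz": 0, "tx": 0, "ty": 0, "tz": 0, "gripper": 0},
    {"wx": 0, "wy": 0, "wz": 0, "tx": -0.008, "ty": 0, "tz": -0.02, "gripper": 0},
    {"wx": 0, "wy": 0, "wz": 0, "tx": 0, "ty": 0, "tz": 0, "gripper": 0}
  ]
}}

```text
clock: 20.28
tcp_pos: [0.5231, 0.1628, 0.1125]
orientation: [-0.703, 0.073, -0.073, 0.704]
wrist_force: [3.3, 1.2, 6.7]
opening: 0.0232
```

```bash
python3 st.py
```

```text
20.2833 [0.52306 0.16276 0.11253] F [3.25 1.18 6.66] T [ 0.149 -0.605 -0.001] yaw -11.84 tilt [ 8.0e-04 -1.0e+00  1.2e-03] op 0.0232
```

Call:
{"method": "servo_tool", "body": {
  "moves": [
    {"wx": 0, "wy": 0, "wz": 0, "tx": -0.008, "ty": 0, "tz": -0.02, "gripper": 0},
    {"wx": 0, "wy": 0, "wz": 0, "tx": 0, "ty": 0, "tz": -0.01, "gripper": 0},
    {"wx": 0, "wy": 0, "wz": 0, "tx": 0, "ty": 0, "tz": 0, "gripper": 0}
  ]
}}

```text
clock: 20.53
tcp_pos: [0.5231, 0.1628, 0.1123]
orientation: [-0.703, 0.072, -0.073, 0.704]
wrist_force: [1.5, -0.1, 10.7]
opening: 0.0226
```

```bash
python3 st.py
```

```text
20.5333 [0.5231  0.1628  0.11235] F [ 1.48 -0.05 10.66] T [-0.019 -0.353  0.003] yaw -11.84 tilt [ 0.0014 -1.      0.0014] op 0.0226
```

Call:
{"method": "servo_tool", "body": {
  "moves": [
    {"wx": 0, "wy": 0, "wz": 0, "tx": -0.008, "ty": 0, "tz": -0.02, "gripper": 0},
    {"wx": 0, "wy": 0, "wz": 0, "tx": 0, "ty": 0, "tz": -0.01, "gripper": 0},
    {"wx": 0, "wy": 0, "wz": 0, "tx": 0, "ty": 0, "tz": 0, "gripper": 0}
  ]
}}

```text
clock: 20.78
tcp_pos: [0.5231, 0.1628, 0.1119]
orientation: [-0.703, 0.072, -0.074, 0.704]
wrist_force: [1.1, -0.6, 12.9]
opening: 0.0228
```

Call:
{"method": "servo_tool", "body": {
  "moves": [
    {"wx": 0, "wy": 0, "wz": 0, "tx": -0.002, "ty": -0.01, "tz": 0, "gripper": 0},
    {"wx": 0, "wy": 0, "wz": 0, "tx": 0.004, "ty": 0.02, "tz": 0, "gripper": 0},
    {"wx": 0, "wy": 0, "wz": 0, "tx": -0.004, "ty": -0.02, "tz": 0, "gripper": 0},
    {"wx": 0, "wy": 0, "wz": 0, "tx": 0.004, "ty": 0.02, "tz": 0, "gripper": 0},
    {"wx": 0, "wy": 0, "wz": 0, "tx": -0.002, "ty": -0.01, "tz": 0, "gripper": 0},
    {"wx": 0, "wy": 0, "wz": 0, "tx": 0, "ty": 0, "tz": 0, "gripper": 0}
  ]
}}

```text
clock: 21.28
tcp_pos: [0.5231, 0.1628, 0.1118]
orientation: [-0.703, 0.072, -0.074, 0.704]
wrist_force: [0.6, -0.2, 12.8]
opening: 0.0234
```

```bash
python3 st.py
```

```text
21.2833 [0.52309 0.16283 0.11185] F [ 0.62 -0.16 12.75] T [-0.051 -0.085  0.024] yaw -11.84 tilt [ 0.002  -1.      0.0017] op 0.0234
```

Call:
{"method": "servo_tool", "body": {
  "moves": [
    {"wx": 0, "wy": 0.01, "wz": 0, "tx": -0.006, "ty": 0, "tz": -0.015, "gripper": 0},
    {"wx": 0, "wy": 0, "wz": 0, "tx": 0.002, "ty": 0.01, "tz": 0, "gripper": 0},
    {"wx": 0, "wy": 0, "wz": 0, "tx": -0.004, "ty": -0.02, "tz": 0, "gripper": 0},
    {"wx": 0, "wy": 0, "wz": 0, "tx": 0.002, "ty": 0.01, "tz": 0, "gripper": 0},
    {"wx": 0, "wy": 0, "wz": 0, "tx": 0, "ty": 0, "tz": 0, "gripper": 0}
  ]
}}

```text
clock: 21.7
tcp_pos: [0.5231, 0.1629, 0.1118]
orientation: [-0.703, 0.072, -0.074, 0.704]
wrist_force: [0.8, 0.1, 14.8]
opening: 0.0233
```

```bash
python3 st.py
```

```text
21.7 [0.52312 0.16287 0.11177] F [ 0.8   0.07 14.81] T [-0.055 -0.021  0.022] yaw -11.84 tilt [ 0.0016 -1.      0.0015] op 0.0233
```

```bash
python3 - <<'E'
from h import *
acc=0
for i in range(4):
    s=get_image("side");acc=acc+s["pixels"].astype(float)/4
X=observe()["tcp_pos"]
hsv=cv2.cvtColor((acc/255).astype(np.float32),cv2.COLOR_BGR2HSV)
w=(hsv[...,0]<40)&(hsv[...,1]>.5);z=np.zeros_like(w);z[140:175,220:245]=w[140:175,220:245]
n,l,st,c=cv2.connectedComponentsWithStats(z.astype(np.uint8));print(st[1:],c[1:])
print("pred cap",proj(s,X+[0,0,.0245]),proj(s,X+[0,0,.0145]),X, observe()["wrist_force"])
np.set_printoptions(linewidth=250)
g=cv2.cvtColor(acc.astype(np.float32),cv2.COLOR_BGR2GRAY).astype(int)
print(g[145:172,216:254])
E
```

```text
[[230 153   7   3  20]
 [232 159   4   6  17]] [[232.85       153.95      ]
 [233.11764706 161.94117647]]
pred cap [233.2743993  154.55296553] [233.32141768 156.79185871] [0.52312442 0.16287025 0.11176177] [ 0.48022564 -1.15752662 14.92672582]
[[ 58  46  39 ... 195 189 174]
 [ 88  86  44 ... 195 182 157]
 [113 122  68 ... 194 182 145]
 ...
 [185 177 126 ... 147 129 180]
 [187 169 110 ... 151 124 173]
 [192 168 100 ... 148  97 157]]
```

Call:
{"method": "servo_tool", "body": {
  "moves": [
    {"wx": 0, "wy": 0.01, "wz": 0, "tx": -0.006, "ty": 0, "tz": -0.02, "gripper": 0},
    {"wx": 0, "wy": 0, "wz": 0, "tx": 0.002, "ty": 0.01, "tz": 0, "gripper": 0},
    {"wx": 0, "wy": 0, "wz": 0, "tx": -0.004, "ty": -0.02, "tz": 0, "gripper": 0},
    {"wx": 0, "wy": 0, "wz": 0, "tx": 0.002, "ty": 0.01, "tz": 0, "gripper": 0},
    {"wx": 0, "wy": 0, "wz": 0, "tx": 0, "ty": 0, "tz": 0, "gripper": 0}
  ]
}}

```text
clock: 22.32
tcp_pos: [0.5232, 0.1629, 0.1116]
orientation: [-0.703, 0.072, -0.073, 0.704]
wrist_force: [0.1, -1.4, 17.2]
opening: 0.023
```

```bash
python3 st.py
```

```text
22.3167 [0.52316 0.1629  0.11164] F [ 0.11 -1.4  17.17] T [-0.104  0.136  0.026] yaw -11.84 tilt [ 0.0011 -1.      0.0015] op 0.023
```

Call:
{"method": "servo_tool", "body": {
  "moves": [
    {"wx": 0, "wy": 0.01, "wz": 0, "tx": -0.006, "ty": -0.003, "tz": -0.015, "gripper": 0},
    {"wx": 0, "wy": 0, "wz": 0, "tx": 0.002, "ty": 0.01, "tz": 0, "gripper": 0},
    {"wx": 0, "wy": 0, "wz": 0, "tx": -0.004, "ty": -0.02, "tz": 0, "gripper": 0},
    {"wx": 0, "wy": 0, "wz": 0, "tx": 0.002, "ty": 0.01, "tz": 0, "gripper": 0},
    {"wx": 0, "wy": 0, "wz": 0, "tx": 0, "ty": 0, "tz": 0, "gripper": 0}
  ]
}}

```text
clock: 22.73
tcp_pos: [0.5232, 0.1629, 0.1116]
orientation: [-0.703, 0.073, -0.073, 0.704]
wrist_force: [-0.4, -0.4, 18.9]
opening: 0.0232
```

```bash
python3 st.py
```

```text
22.7333 [0.52318 0.16289 0.11157] F [-0.44 -0.45 18.89] T [-0.099  0.277  0.019] yaw -11.84 tilt [ 6.0e-04 -1.0e+00  1.6e-03] op 0.0232
```

Call:
{"method": "servo_tool", "body": {
  "moves": [
    {"wx": 0, "wy": 0, "wz": 0, "tx": 0.015, "ty": 0, "tz": 0.05, "gripper": 0},
    {"wx": 0.025, "wy": 0.12, "wz": 0, "tx": 0.007, "ty": -0.0015, "tz": 0, "gripper": 0},
    {"wx": 0, "wy": 0, "wz": 0, "tx": 0, "ty": 0, "tz": 0, "gripper": 0},
    {"wx": 0, "wy": 0, "wz": 0, "tx": 0, "ty": 0, "tz": 0, "gripper": 0}
  ]
}}

```text
clock: 23.07
tcp_pos: [0.5235, 0.1627, 0.1115]
orientation: [-0.702, 0.078, -0.068, 0.704]
wrist_force: [2.5, 0.1, 11.3]
opening: 0.0234
```

```bash
python3 st.py
```

```text
23.0667 [0.52346 0.16271 0.11148] F [ 2.45  0.11 11.33] T [ 0.087 -0.403 -0.016] yaw -11.85 tilt [-0.0135 -0.9999  0.0014] op 0.0234
```

Call:
{"method": "servo_tool", "body": {
  "moves": [
    {"wx": 0, "wy": 0, "wz": 0, "tx": 0, "ty": 0, "tz": -0.02, "gripper": 0},
    {"wx": 0, "wy": 0, "wz": 0, "tx": 0, "ty": 0, "tz": -0.01, "gripper": 0},
    {"wx": 0, "wy": 0, "wz": 0, "tx": 0, "ty": 0, "tz": 0, "gripper": 0}
  ]
}}

```text
clock: 23.32
tcp_pos: [0.5235, 0.1628, 0.1114]
orientation: [-0.702, 0.078, -0.068, 0.704]
wrist_force: [-0.0, -0.5, 15.9]
opening: 0.0229
```

```bash
python3 st.py
```

```text
23.3167 [0.52354 0.16277 0.11135] F [-0.05 -0.47 15.93] T [-0.07   0.036  0.019] yaw -11.84 tilt [-0.0134 -0.9999  0.0012] op 0.0229
```

Call:
{"method": "servo_tool", "body": {
  "moves": [
    {"wx": 0.025, "wy": 0.12, "wz": 0, "tx": 0.007, "ty": -0.0015, "tz": 0.02, "gripper": 0},
    {"wx": 0, "wy": 0, "wz": 0, "tx": 0, "ty": 0, "tz": 0, "gripper": 0},
    {"wx": 0, "wy": 0, "wz": 0, "tx": 0, "ty": 0, "tz": 0, "gripper": 0}
  ]
}}

```text
clock: 23.57
tcp_pos: [0.5238, 0.1626, 0.1114]
orientation: [-0.702, 0.082, -0.064, 0.705]
wrist_force: [1.5, 0.7, 12.2]
opening: 0.023
```

```bash
python3 st.py
```

```text
23.5667 [0.52382 0.16263 0.11136] F [ 1.48  0.65 12.2 ] T [ 0.067 -0.366  0.014] yaw -11.85 tilt [-0.0261 -0.9997  0.0013] op 0.023
```

Call:
{"method": "servo_tool", "body": {
  "moves": [
    {"wx": 0, "wy": 0, "wz": 0, "tx": 0, "ty": 0, "tz": -0.02, "gripper": 0},
    {"wx": 0, "wy": 0, "wz": 0, "tx": -0.006, "ty": -0.003, "tz": -0.02, "gripper": 0},
    {"wx": 0, "wy": 0, "wz": 0, "tx": 0, "ty": 0, "tz": 0, "gripper": 0}
  ]
}}

```text
clock: 23.82
tcp_pos: [0.5239, 0.1627, 0.1112]
orientation: [-0.702, 0.082, -0.064, 0.705]
wrist_force: [-1.7, -1.1, 19.4]
opening: 0.0232
```

```bash
python3 st.py
```

```text
23.8167 [0.52389 0.16267 0.11122] F [-1.69 -1.11 19.44] T [-0.089  0.123  0.007] yaw -11.84 tilt [-0.0256 -0.9997  0.0016] op 0.0232
```

Call:
{"method": "servo_tool", "body": {
  "moves": [
    {"wx": -0.035, "wy": -0.18, "wz": 0, "tx": -0.01, "ty": 0.002, "tz": 0.02, "gripper": 0},
    {"wx": 0, "wy": 0, "wz": 0.15, "tx": 0, "ty": 0.02, "tz": 0, "gripper": 0},
    {"wx": 0, "wy": 0, "wz": -0.3, "tx": 0, "ty": -0.04, "tz": 0, "gripper": 0},
    {"wx": 0, "wy": 0, "wz": 0.3, "tx": 0, "ty": 0.04, "tz": 0, "gripper": 0},
    {"wx": 0, "wy": 0, "wz": -0.3, "tx": 0, "ty": -0.04, "tz": 0, "gripper": 0},
    {"wx": 0, "wy": 0, "wz": 0.3, "tx": 0, "ty": 0.04, "tz": 0, "gripper": 0},
    {"wx": 0, "wy": 0, "wz": -0.15, "tx": 0, "ty": -0.02, "tz": 0, "gripper": 0},
    {"wx": 0, "wy": 0, "wz": 0, "tx": 0, "ty": 0, "tz": 0, "gripper": 0}
  ]
}}

```text
clock: 24.48
tcp_pos: [0.5233, 0.1627, 0.1107]
orientation: [-0.702, 0.075, -0.071, 0.704]
wrist_force: [2.1, 0.3, 11.6]
opening: 0.0231
```

```bash
python3 st.py
```

```text
24.4833 [0.52335 0.16275 0.11067] F [ 2.09  0.34 11.57] T [ 0.174 -0.306 -0.024] yaw -11.89 tilt [-0.0064 -1.      0.0022] op 0.0231
```

Call:
{"method": "servo_tool", "body": {
  "moves": [
    {"wx": 0, "wy": 0, "wz": 0.15, "tx": 0, "ty": 0.02, "tz": -0.015, "gripper": 0},
    {"wx": 0, "wy": 0, "wz": -0.3, "tx": 0, "ty": -0.04, "tz": 0, "gripper": 0},
    {"wx": 0, "wy": 0, "wz": 0.3, "tx": 0, "ty": 0.04, "tz": -0.01, "gripper": 0},
    {"wx": 0, "wy": 0, "wz": -0.3, "tx": 0, "ty": -0.04, "tz": 0, "gripper": 0},
    {"wx": 0, "wy": 0, "wz": 0.3, "tx": 0, "ty": 0.04, "tz": 0, "gripper": 0},
    {"wx": 0, "wy": 0, "wz": -0.15, "tx": 0, "ty": -0.02, "tz": 0, "gripper": 0},
    {"wx": 0, "wy": 0, "wz": 0, "tx": 0, "ty": 0, "tz": 0, "gripper": 0}
  ]
}}

```text
clock: 25.07
tcp_pos: [0.5234, 0.1629, 0.1098]
orientation: [-0.702, 0.075, -0.071, 0.704]
wrist_force: [2.8, 0.6, 12.4]
opening: 0.0231
```

```bash
python3 st.py
```

```text
25.0667 [0.52337 0.16286 0.10978] F [ 2.78  0.58 12.37] T [ 0.067 -0.256 -0.105] yaw -11.88 tilt [-0.0064 -1.      0.0023] op 0.0231
```

Call:
{"method": "servo_tool", "body": {
  "moves": [
    {"wx": 0, "wy": 0, "wz": 0.15, "tx": 0, "ty": 0.02, "tz": -0.01, "gripper": 0},
    {"wx": 0, "wy": 0, "wz": -0.3, "tx": 0, "ty": -0.04, "tz": 0, "gripper": 0},
    {"wx": 0, "wy": 0, "wz": 0.3, "tx": 0, "ty": 0.04, "tz": -0.01, "gripper": 0},
    {"wx": 0, "wy": 0, "wz": -0.3, "tx": 0, "ty": -0.04, "tz": 0, "gripper": 0},
    {"wx": 0, "wy": 0, "wz": 0.3, "tx": 0, "ty": 0.04, "tz": 0, "gripper": 0},
    {"wx": 0, "wy": 0, "wz": -0.15, "tx": 0, "ty": -0.02, "tz": 0, "gripper": 0},
    {"wx": 0, "wy": 0, "wz": 0, "tx": 0, "ty": 0, "tz": 0, "gripper": 0}
  ]
}}

```text
clock: 25.65
tcp_pos: [0.5234, 0.1627, 0.1091]
orientation: [-0.702, 0.075, -0.071, 0.704]
wrist_force: [3.0, 0.8, 12.7]
opening: 0.0231
```

```bash
python3 st.py
```

```text
25.65 [0.52335 0.16275 0.1091 ] F [ 2.99  0.82 12.7 ] T [ 0.164 -0.192  0.003] yaw -11.88 tilt [-0.0065 -1.      0.0021] op 0.0231
```

Call:
{"method": "servo_tool", "body": {
  "moves": [
    {"wx": -0.01, "wy": -0.05, "wz": 0.15, "tx": 0.008, "ty": 0.02, "tz": -0.01, "gripper": 0},
    {"wx": 0, "wy": 0, "wz": -0.3, "tx": 0, "ty": -0.04, "tz": 0, "gripper": 0},
    {"wx": 0, "wy": 0, "wz": 0.3, "tx": 0, "ty": 0.04, "tz": -0.01, "gripper": 0},
    {"wx": 0, "wy": 0, "wz": -0.3, "tx": 0, "ty": -0.04, "tz": 0, "gripper": 0},
    {"wx": 0, "wy": 0, "wz": 0.3, "tx": 0, "ty": 0.04, "tz": 0, "gripper": 0},
    {"wx": 0, "wy": 0, "wz": -0.15, "tx": 0, "ty": -0.02, "tz": 0, "gripper": 0},
    {"wx": 0, "wy": 0, "wz": 0, "tx": 0, "ty": 0, "tz": 0, "gripper": 0}
  ]
}}

```text
clock: 26.23
tcp_pos: [0.5233, 0.1627, 0.1072]
orientation: [-0.703, 0.074, -0.073, 0.704]
wrist_force: [4.7, 0.9, 9.3]
opening: 0.023
```

```bash
python3 st.py
```

```text
26.2333 [0.52327 0.16273 0.1072 ] F [4.7  0.92 9.3 ] T [ 0.235 -0.434 -0.091] yaw -11.9 tilt [-0.0019 -1.      0.002 ] op 0.023
```

Call:
{"method": "servo_tool", "body": {
  "moves": [
    {"wx": 0, "wy": -0.01, "wz": 0.15, "tx": 0.015, "ty": 0.02, "tz": -0.01, "gripper": 0},
    {"wx": 0, "wy": 0, "wz": -0.3, "tx": 0, "ty": -0.04, "tz": -0.01, "gripper": 0},
    {"wx": 0, "wy": 0, "wz": 0.3, "tx": 0, "ty": 0.04, "tz": -0.01, "gripper": 0},
    {"wx": 0, "wy": 0, "wz": -0.3, "tx": 0, "ty": -0.04, "tz": 0, "gripper": 0},
    {"wx": 0, "wy": 0, "wz": 0.15, "tx": 0, "ty": 0.02, "tz": 0, "gripper": 0},
    {"wx": 0, "wy": 0, "wz": 0, "tx": 0, "ty": 0, "tz": 0, "gripper": 0}
  ]
}}

```text
clock: 26.73
tcp_pos: [0.5233, 0.1627, 0.1055]
orientation: [-0.703, 0.074, -0.072, 0.704]
wrist_force: [3.0, 1.6, 8.2]
opening: 0.0227
```

```bash
python3 st.py
```

```text
26.7333 [0.52333 0.16271 0.10548] F [3.01 1.59 8.22] T [ 0.204 -0.355 -0.066] yaw -11.83 tilt [-0.0022 -1.      0.0016] op 0.0227
```

Call:
{"method": "servo_tool", "body": {
  "moves": [
    {"wx": 0, "wy": -0.01, "wz": 0.15, "tx": 0.01, "ty": 0.02, "tz": -0.015, "gripper": 0},
    {"wx": 0, "wy": 0, "wz": -0.3, "tx": 0, "ty": -0.04, "tz": -0.015, "gripper": 0},
    {"wx": 0, "wy": 0, "wz": 0.3, "tx": 0, "ty": 0.04, "tz": -0.01, "gripper": 0},
    {"wx": 0, "wy": 0, "wz": -0.3, "tx": 0, "ty": -0.04, "tz": 0, "gripper": 0},
    {"wx": 0, "wy": 0, "wz": 0.15, "tx": 0, "ty": 0.02, "tz": 0, "gripper": 0},
    {"wx": 0, "wy": 0, "wz": 0, "tx": 0, "ty": 0, "tz": 0, "gripper": 0}
  ]
}}

```text
clock: 27.23
tcp_pos: [0.5234, 0.1629, 0.1038]
orientation: [-0.703, 0.073, -0.072, 0.704]
wrist_force: [2.8, 2.1, 7.8]
opening: 0.0232
```

Call:
{"method": "servo_tool", "body": {
  "moves": [
    {"wx": 0, "wy": 0, "wz": 0.15, "tx": 0.005, "ty": 0.02, "tz": -0.01, "gripper": 0},
    {"wx": 0, "wy": 0, "wz": -0.3, "tx": 0, "ty": -0.04, "tz": -0.01, "gripper": 0},
    {"wx": 0, "wy": 0, "wz": 0.3, "tx": 0, "ty": 0.04, "tz": -0.01, "gripper": 0},
    {"wx": 0, "wy": 0, "wz": -0.3, "tx": 0, "ty": -0.04, "tz": 0, "gripper": 0},
    {"wx": 0, "wy": 0, "wz": 0.15, "tx": 0, "ty": 0.02, "tz": 0, "gripper": 0},
    {"wx": 0, "wy": 0, "wz": 0, "tx": 0, "ty": 0, "tz": 0, "gripper": 0}
  ]
}}

```text
clock: 27.73
tcp_pos: [0.5234, 0.1626, 0.1017]
orientation: [-0.703, 0.074, -0.072, 0.704]
wrist_force: [4.6, 2.0, 4.9]
opening: 0.0232
```

```bash
python3 st.py
```

```text
27.7333 [0.52336 0.16261 0.10167] F [4.64 1.97 4.95] T [ 0.392 -0.614  0.02 ] yaw -11.81 tilt [-0.0023 -1.      0.0012] op 0.0232
```

Call:
{"method": "servo_tool", "body": {
  "moves": [
    {"wx": 0, "wy": 0, "wz": 0.1, "tx": 0.012, "ty": 0.01, "tz": -0.01, "gripper": 0},
    {"wx": 0, "wy": 0, "wz": -0.2, "tx": 0, "ty": -0.03, "tz": -0.01, "gripper": 0},
    {"wx": 0, "wy": 0, "wz": 0.1, "tx": 0, "ty": 0.015, "tz": -0.01, "gripper": 0},
    {"wx": 0, "wy": 0, "wz": 0, "tx": 0, "ty": 0, "tz": 0, "gripper": 0},
    {"wx": 0, "wy": 0, "wz": 0, "tx": 0, "ty": 0, "tz": 0, "gripper": 0}
  ]
}}

```text
clock: 28.15
tcp_pos: [0.5234, 0.1625, 0.0998]
orientation: [-0.703, 0.074, -0.072, 0.704]
wrist_force: [3.8, 3.4, 4.4]
opening: 0.0231
```

```bash
python3 st.py
```

```text
28.15 [0.52337 0.16248 0.09981] F [3.77 3.37 4.41] T [ 0.562 -0.779  0.004] yaw -11.88 tilt [-0.0036 -1.      0.0013] op 0.0231
```

Call:
{"method": "servo_tool", "body": {
  "moves": [
    {"wx": 0, "wy": 0, "wz": 0, "tx": 0.012, "ty": 0.015, "tz": -0.01, "gripper": 0},
    {"wx": 0, "wy": 0, "wz": 0, "tx": 0, "ty": 0, "tz": -0.01, "gripper": 0},
    {"wx": 0, "wy": 0, "wz": 0, "tx": 0, "ty": 0, "tz": 0, "gripper": 0},
    {"wx": 0, "wy": 0, "wz": 0, "tx": 0, "ty": 0, "tz": 0, "gripper": 0}
  ]
}}

```text
clock: 28.48
tcp_pos: [0.5235, 0.1627, 0.0993]
orientation: [-0.703, 0.075, -0.071, 0.703]
wrist_force: [1.3, 1.5, 7.3]
opening: 0.0232
```

```bash
python3 st.py
```

```text
28.4833 [0.52348 0.16266 0.09933] F [1.34 1.45 7.25] T [ 0.313 -0.317 -0.   ] yaw -11.87 tilt [-4.7e-03 -1.0e+00 -1.0e-04] op 0.0232
```

Call:
{"method": "servo_tool", "body": {
  "moves": [
    {"wx": 0, "wy": -0.03, "wz": 0, "tx": 0, "ty": 0.004, "tz": -0.02, "gripper": 0},
    {"wx": 0, "wy": 0, "wz": 0, "tx": 0, "ty": 0, "tz": -0.015, "gripper": 0},
    {"wx": 0, "wy": 0, "wz": 0, "tx": 0, "ty": 0, "tz": 0, "gripper": 0},
    {"wx": 0, "wy": 0, "wz": 0, "tx": 0, "ty": 0, "tz": 0, "gripper": 0}
  ]
}}

```text
clock: 28.82
tcp_pos: [0.5235, 0.1627, 0.0992]
orientation: [-0.703, 0.074, -0.072, 0.703]
wrist_force: [-1.9, 0.1, 14.9]
opening: 0.0233
```

```bash
python3 st.py
```

```text
28.8167 [0.52348 0.16274 0.09924] F [-1.85  0.12 14.9 ] T [ 0.087  0.417 -0.016] yaw -11.86 tilt [-2.2e-03 -1.0e+00  1.0e-04] op 0.0233
```

Call:
{"method": "servo_tool", "body": {
  "moves": [
    {"wx": 0, "wy": 0, "wz": 0, "tx": 0.01, "ty": 0, "tz": 0.05, "gripper": 0},
    {"wx": 0, "wy": 0, "wz": 0, "tx": 0.01, "ty": 0, "tz": 0.05, "gripper": 0},
    {"wx": 0, "wy": 0, "wz": 0, "tx": 0, "ty": 0, "tz": 0, "gripper": 0}
  ]
}}

```text
clock: 29.07
tcp_pos: [0.5234, 0.1626, 0.1]
orientation: [-0.703, 0.074, -0.072, 0.703]
wrist_force: [4.2, 1.5, -1.5]
opening: 0.0235
```

```bash
python3 st.py
```

```text
29.0667 [0.52337 0.16258 0.09997] F [ 4.18  1.47 -1.48] T [ 0.377 -0.764  0.047] yaw -11.86 tilt [-3.3e-03 -1.0e+00 -1.0e-04] op 0.0235
```

Call:
{"method": "servo_tool", "body": {
  "moves": [
    {"wx": 0, "wy": 0, "wz": 0, "tx": 0.01, "ty": 0.003, "tz": -0.05, "gripper": 0},
    {"wx": 0, "wy": 0, "wz": 0, "tx": 0, "ty": 0, "tz": 0, "gripper": 0},
    {"wx": 0, "wy": 0, "wz": 0, "tx": 0, "ty": 0, "tz": 0, "gripper": 0}
  ]
}}

```text
clock: 29.32
tcp_pos: [0.5236, 0.1627, 0.0993]
orientation: [0.703, -0.075, 0.071, -0.703]
wrist_force: [-1.0, -0.0, 6.3]
opening: 0.0231
```

```bash
python3 st.py
```

```text
29.3167 [0.52359 0.16272 0.09932] F [-1.01 -0.03  6.26] T [0.172 0.178 0.034] yaw -11.85 tilt [-4.6e-03 -1.0e+00 -8.0e-04] op 0.0231
```

Home (0.0993) under 6 N. Release.

Call:
{"method": "servo_tool", "body": {
  "moves": [
    {"wx": 0, "wy": 0, "wz": 0, "tx": 0, "ty": 0, "tz": 0, "gripper": 0.5},
    {"wx": 0, "wy": 0, "wz": 0, "tx": 0, "ty": 0, "tz": 0.05, "gripper": 0.5},
    {"wx": 0, "wy": 0, "wz": 0, "tx": 0, "ty": 0, "tz": 0, "gripper": 0.5},
    {"wx": 0, "wy": 0, "wz": 0, "tx": 0, "ty": 0, "tz": 0, "gripper": 0.5},
    {"wx": 0, "wy": 0, "wz": 0, "tx": 0, "ty": 0, "tz": 0, "gripper": 0.5},
    {"wx": 0, "wy": 0, "wz": 0, "tx": 0, "ty": 0, "tz": 0, "gripper": 0.5}
  ]
}}

```text
clock: 29.82
tcp_pos: [0.5242, 0.1628, 0.101]
orientation: [-0.703, 0.074, -0.072, 0.703]
wrist_force: [-0.2, 0.0, 0.4]
opening: 0.0429
```

```bash
python3 st.py
```

```text
29.8167 [0.52425 0.16281 0.101  ] F [-0.16  0.    0.44] T [ 0.045  0.004 -0.011] yaw -11.85 tilt [-2.5e-03 -1.0e+00  2.0e-04] op 0.0429
```

Call:
{"method": "servo_tool", "body": {
  "moves": [
    {"wx": 0, "wy": 0, "wz": 0, "tx": 0, "ty": 0, "tz": 0.3, "gripper": 0.5},
    {"wx": 0, "wy": 0, "wz": 0, "tx": 0, "ty": 0, "tz": 0.5, "gripper": 0.5},
    {"wx": 0, "wy": 0, "wz": 0, "tx": 0, "ty": 0, "tz": 0.8, "gripper": 0.5},
    {"wx": 0, "wy": 0, "wz": 0, "tx": 0, "ty": 0, "tz": 0.8, "gripper": 0.5},
    {"wx": 0, "wy": 0, "wz": 0, "tx": 0, "ty": 0, "tz": 0.8, "gripper": 0.5},
    {"wx": 0, "wy": 0, "wz": 0, "tx": 0, "ty": 0, "tz": 0.3, "gripper": 0},
    {"wx": 0, "wy": 0, "wz": 0, "tx": 0, "ty": 0, "tz": 0, "gripper": 0}
  ]
}}

```text
clock: 30.4
tcp_pos: [0.5268, 0.1634, 0.2469]
orientation: [-0.702, 0.07, -0.075, 0.705]
wrist_force: [-0.2, 0.9, -0.0]
opening: 0.0192
```

```bash
python3 - <<'E'
from h import *
import pickle
o=pickle.load(open("o.pkl","rb"))
acc=0
for i in range(4):
    s=get_image("side");acc=acc+s["pixels"].astype(float)/4
print(observe()["tcp_pos"],observe()["clock"])
hsv=cv2.cvtColor((acc/255).astype(np.float32),cv2.COLOR_BGR2HSV)
w=(hsv[...,0]<40)&(hsv[...,1]>.5);z=np.zeros_like(w);z[140:180,220:245]=w[140:180,220:245]
n,l,st,c=cv2.connectedComponentsWithStats(z.astype(np.uint8));print(st[1:],c[1:])
# cap expected: centre 4mm below top, top 36 mm above deck
for zd in (.0922,.0917):
  for up in(0,.004,.012): print(zd,up,proj(s,[.5228,.1628,zd+.032+up]))
t=o["top"]
for n in (1,2,3):
    for d in tip_of(s,"cover_tab")[:1]:
        print("tab", d["centre"], d["conf"])
        b=np.array([177.2,197.2]);x,e=tri([ray(s,d["centre"]),ray(t,b)]);print(x,e)
    break
print("top tab at z",atz(t,(177.2,197.2),.147))
a=np.radians(-11.8);yd=np.array([-np.sin(a),np.cos(a),0])
for op in(.11,.1): print(op,np.array([.5228,.1628,0])+yd*(op-.01), proj(t,np.array([.5228,.1628,.147])+yd*(op-.01)))
cv2.imwrite("pics/i.png",cv2.resize(acc[100:180,190:280],(675,600),interpolation=2).astype(np.uint8))
E
```

```text
[0.52332539 0.16263135 0.23865602] 30.6
[[231 156   6   4  20]
 [232 162   4   3   9]] [[233.3        157.2       ]
 [233.55555556 163.33333333]]
0.0922 0 [233.24296348 157.27163608]
0.0922 0.004 [233.22408527 156.37995125]
0.0922 0.012 [233.18613347 154.58735312]
0.0917 0 [233.2453187  157.38288155]
0.0917 0.004 [233.22644859 156.49157947]
0.0917 0.012 [233.18851313 154.69975277]
tab [234.4, 138.9] 0.82
[0.54389845 0.25970717 0.13353101] [np.float64(0.0035849561518836413), np.float64(0.003584956151883517)]
top tab at z [0.54609578 0.25764318 0.147     ]
0.11 [0.54324961 0.26068674 0.        ] [176.28701079 198.0039356 ]
0.1 [0.54120464 0.25089806 0.        ] [179.11190864 198.65185161]
```

View pics/i.png

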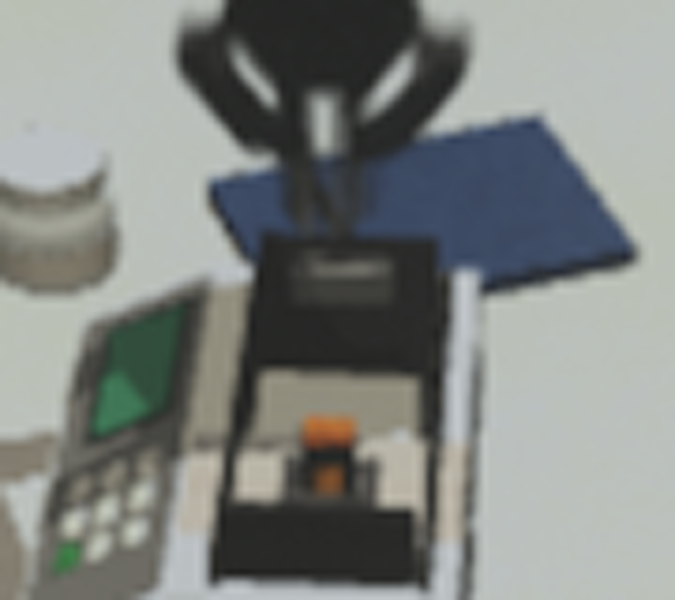

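Call:
{"method": "servo_tool", "body": {
  "moves": [
    {"wx": 0, "wy": 0, "wz": 0, "tx": 0.16, "ty": 0.8, "tz": 0, "gripper": 0},
    {"wx": 0, "wy": 0, "wz": 0, "tx": 0.16, "ty": 0.8, "tz": 0, "gripper": 0},
    {"wx": 0, "wy": 0, "wz": 0, "tx": 0.16, "ty": 0.8, "tz": 0, "gripper": 0},
    {"wx": 0, "wy": 0, "wz": 0, "tx": 0.16, "ty": 0.8, "tz": 0, "gripper": 0},
    {"wx": 0, "wy": 0, "wz": 0, "tx": 0.02, "ty": 0, "tz": 0, "gripper": 0},
    {"wx": 0, "wy": 0, "wz": 0, "tx": 0, "ty": 0, "tz": 0, "gripper": 0},
    {"wx": 0, "wy": 0, "wz": 0, "tx": 0, "ty": 0, "tz": 0, "gripper": 0}
  ]
}}

```text
clock: 31.23
tcp_pos: [0.5502, 0.2905, 0.2393]
orientation: [0.704, -0.074, 0.071, -0.703]
wrist_force: [0.7, 0.0, -0.6]
opening: 0.0001
```

```bash
python3 st.py
```

```text
31.2333 [0.55024 0.29046 0.23929] F [ 0.71  0.04 -0.56] T [0.043 0.068 0.033] yaw -11.83 tilt [-0.0043 -1.     -0.0017] op 0.0001
```

Call:
{"method": "servo_tool", "body": {
  "moves": [
    {"wx": 0, "wy": 0, "wz": 0, "tx": 0, "ty": 0, "tz": -0.5, "gripper": 0},
    {"wx": 0, "wy": 0, "wz": 0, "tx": 0, "ty": 0, "tz": -0.5, "gripper": 0},
    {"wx": 0, "wy": 0, "wz": 0, "tx": 0, "ty": 0, "tz": -0.5, "gripper": 0},
    {"wx": 0, "wy": 0, "wz": 0, "tx": 0, "ty": 0, "tz": -0.4, "gripper": 0},
    {"wx": 0, "wy": 0, "wz": 0, "tx": 0, "ty": 0, "tz": -0.2, "gripper": 0},
    {"wx": 0, "wy": 0, "wz": 0, "tx": 0, "ty": 0, "tz": -0.15, "gripper": 0},
    {"wx": 0, "wy": 0, "wz": 0, "tx": 0, "ty": 0, "tz": 0, "gripper": 0},
    {"wx": 0, "wy": 0, "wz": 0, "tx": 0, "ty": 0, "tz": 0, "gripper": 0}
  ]
}}

```text
clock: 31.9
tcp_pos: [0.5513, 0.2906, 0.1519]
orientation: [-0.703, 0.074, -0.073, 0.704]
wrist_force: [0.1, -0.5, 1.4]
opening: 0.0001
```

```bash
python3 st.py
```

```text
31.9 [0.55131 0.29058 0.15193] F [ 0.08 -0.45  1.39] T [ 0.012 -0.039  0.032] yaw -11.88 tilt [-0.0011 -1.      0.001 ] op 0.0001
```

Call:
{"method": "servo_tool", "body": {
  "moves": [
    {"wx": 0, "wy": 0, "wz": 0, "tx": 0, "ty": 0, "tz": -0.1, "gripper": 0},
    {"wx": 0, "wy": 0, "wz": 0, "tx": -0.051, "ty": -0.245, "tz": 0, "gripper": 0},
    {"wx": 0, "wy": 0, "wz": 0, "tx": -0.051, "ty": -0.245, "tz": 0, "gripper": 0},
    {"wx": 0, "wy": 0, "wz": 0, "tx": -0.051, "ty": -0.245, "tz": 0, "gripper": 0}
  ]
}}

```text
clock: 32.23
tcp_pos: [0.545, 0.2613, 0.148]
orientation: [-0.702, 0.073, -0.073, 0.704]
wrist_force: [0.6, 2.5, -1.0]
opening: 0.0
```

```bash
python3 st.py
```

```text
32.2333 [0.54499 0.26127 0.14796] F [ 0.57  2.47 -1.01] T [ 0.512 -0.151 -0.034] yaw -11.84 tilt [-7.0e-04 -1.0e+00  2.6e-03] op 0.0
```

Pushing the tab (2.5 N). Continue.

Call:
{"method": "servo_tool", "body": {
  "moves": [
    {"wx": 0, "wy": 0, "wz": 0, "tx": -0.051, "ty": -0.245, "tz": 0, "gripper": 0},
    {"wx": 0, "wy": 0, "wz": 0, "tx": -0.051, "ty": -0.245, "tz": 0, "gripper": 0},
    {"wx": 0, "wy": 0, "wz": 0, "tx": -0.051, "ty": -0.245, "tz": 0, "gripper": 0},
    {"wx": 0, "wy": 0, "wz": 0, "tx": -0.051, "ty": -0.245, "tz": 0, "gripper": 0},
    {"wx": 0, "wy": 0, "wz": 0, "tx": 0, "ty": 0, "tz": 0, "gripper": 0}
  ]
}}

```text
clock: 32.65
tcp_pos: [0.5364, 0.2202, 0.1476]
orientation: [0.704, -0.074, 0.073, -0.703]
wrist_force: [0.1, -0.2, 0.4]
opening: 0.0003
```

```bash
python3 st.py
```

```text
32.65 [0.53642 0.22022 0.14755] F [ 0.07 -0.21  0.38] T [0.018 0.004 0.035] yaw -11.92 tilt [-1.4e-03 -1.0e+00 -8.0e-04] op 0.0003
```

Call:
{"method": "servo_tool", "body": {
  "moves": [
    {"wx": 0, "wy": 0, "wz": 0, "tx": -0.051, "ty": -0.245, "tz": 0, "gripper": 0},
    {"wx": 0, "wy": 0, "wz": 0, "tx": -0.051, "ty": -0.245, "tz": 0, "gripper": 0},
    {"wx": 0, "wy": 0, "wz": 0, "tx": -0.051, "ty": -0.245, "tz": 0, "gripper": 0},
    {"wx": 0, "wy": 0, "wz": 0, "tx": 0, "ty": 0, "tz": 0, "gripper": 0}
  ]
}}

```text
clock: 32.98
tcp_pos: [0.5302, 0.191, 0.1472]
orientation: [0.704, -0.074, 0.073, -0.703]
wrist_force: [0.0, -0.1, -0.5]
opening: 0.0002
```

```bash
python3 st.py
```

```text
32.9833 [0.5302  0.19099 0.14724] F [ 0.03 -0.1  -0.47] T [0.025 0.013 0.01 ] yaw -11.9 tilt [-0.0018 -1.     -0.001 ] op 0.0002
```

Call:
{"method": "servo_tool", "body": {
  "moves": [
    {"wx": 0, "wy": 0, "wz": 0, "tx": -0.04, "ty": -0.2, "tz": 0, "gripper": 0},
    {"wx": 0, "wy": 0, "wz": 0, "tx": -0.03, "ty": -0.12, "tz": 0, "gripper": 0},
    {"wx": 0, "wy": 0, "wz": 0, "tx": -0.015, "ty": -0.075, "tz": 0, "gripper": 0},
    {"wx": 0, "wy": 0, "wz": 0, "tx": -0.015, "ty": -0.075, "tz": 0, "gripper": 0},
    {"wx": 0, "wy": 0, "wz": 0, "tx": 0, "ty": 0, "tz": 0, "gripper": 0}
  ]
}}

```text
clock: 33.4
tcp_pos: [0.5264, 0.1734, 0.1472]
orientation: [0.703, -0.074, 0.072, -0.703]
wrist_force: [0.4, 0.5, 0.6]
opening: -0.0002
```

```bash
python3 st.py
```

```text
33.4 [0.52637 0.1734  0.14718] F [0.44 0.54 0.6 ] T [ 0.018  0.018 -0.055] yaw -11.85 tilt [-2.e-03 -1.e+00 -5.e-04] op -0.0002
```

Call:
{"method": "servo_tool", "body": {
  "moves": [
    {"wx": 0, "wy": 0, "wz": 0, "tx": -0.01, "ty": -0.05, "tz": 0, "gripper": 0},
    {"wx": 0, "wy": 0, "wz": 0, "tx": -0.005, "ty": -0.025, "tz": 0, "gripper": 0},
    {"wx": 0, "wy": 0, "wz": 0, "tx": 0, "ty": 0, "tz": 0, "gripper": 0}
  ]
}}

```text
clock: 33.65
tcp_pos: [0.5263, 0.1731, 0.1473]
orientation: [-0.701, 0.073, -0.073, 0.705]
wrist_force: [2.4, 8.8, -2.2]
opening: 0.0002
```

Call:
{"method": "servo_tool", "body": {
  "moves": [
    {"wx": 0, "wy": 0, "wz": 0, "tx": -0.005, "ty": -0.025, "tz": 0, "gripper": 0},
    {"wx": 0, "wy": 0, "wz": 0, "tx": -0.005, "ty": -0.025, "tz": 0, "gripper": 0},
    {"wx": 0, "wy": 0, "wz": 0, "tx": 0, "ty": 0, "tz": 0, "gripper": 0}
  ]
}}

```text
clock: 33.9
tcp_pos: [0.5263, 0.173, 0.1474]
orientation: [-0.7, 0.073, -0.073, 0.707]
wrist_force: [4.4, 14.9, -4.9]
opening: 0.0002
```

```bash
python3 st.py
```

```text
33.9 [0.52628 0.17298 0.14737] F [ 4.42 14.86 -4.91] T [ 2.603 -0.768 -0.021] yaw -11.86 tilt [-7.0e-04 -1.0e+00  9.8e-03] op 0.0002
```

Call:
{"method": "servo_tool", "body": {
  "moves": [
    {"wx": 0, "wy": 0, "wz": 0, "tx": 0.05, "ty": 0.25, "tz": 0, "gripper": 0},
    {"wx": 0, "wy": 0, "wz": 0, "tx": 0.05, "ty": 0.25, "tz": 0.1, "gripper": 0},
    {"wx": 0, "wy": 0, "wz": 0, "tx": 0, "ty": 0, "tz": 0.6, "gripper": 0},
    {"wx": 0, "wy": 0, "wz": 0, "tx": 0, "ty": 0, "tz": 0.9, "gripper": 0},
    {"wx": 0, "wy": 0, "wz": 0, "tx": -0.6, "ty": -0.6, "tz": 0.5, "gripper": 0},
    {"wx": 0, "wy": 0, "wz": 0, "tx": -0.6, "ty": -0.7, "tz": 0.3, "gripper": 0},
    {"wx": 0, "wy": 0, "wz": 0, "tx": -0.6, "ty": -0.7, "tz": 0, "gripper": 0},
    {"wx": 0, "wy": 0, "wz": 0, "tx": -0.5, "ty": -0.7, "tz": 0, "gripper": 0}
  ]
}}

```text
clock: 34.57
tcp_pos: [0.4368, 0.0804, 0.245]
orientation: [0.703, -0.072, 0.073, -0.703]
wrist_force: [1.1, -0.7, 0.6]
opening: -0.0002
```

Call:
{"method": "servo_tool", "body": {
  "moves": [
    {"wx": 0, "wy": 0, "wz": 0, "tx": 0, "ty": -0.8, "tz": 0, "gripper": 0},
    {"wx": 0, "wy": 0, "wz": 0, "tx": 0, "ty": -0.8, "tz": 0, "gripper": 0},
    {"wx": 0, "wy": 0, "wz": 0, "tx": 0, "ty": -0.6, "tz": 0, "gripper": 0},
    {"wx": 0, "wy": 0, "wz": 0, "tx": 0, "ty": 0, "tz": 0, "gripper": 0},
    {"wx": 0, "wy": 0, "wz": 0, "tx": 0, "ty": 0, "tz": 0, "gripper": 0}
  ]
}}

```text
clock: 34.98
tcp_pos: [0.4375, -0.0077, 0.2436]
orientation: [-0.703, 0.075, -0.073, 0.703]
wrist_force: [0.5, -0.5, -0.2]
opening: -0.0
```

```bash
python3 st.py; python3 - <<'E'
from h import *
s=get_image("side");t=get_image("top")
d=tip_of(s,"cover_tab");e=tip_of(t,"cover_tab");print(d[:1],e[:1])
W=np.array([.5228,.1628,.147]);yd=np.array([.2045,.9789,0])
for o in(0,.003,.11):print(o,proj(s,W+yd*(o-.01)),proj(t,W+yd*(o-.01)))
a=cv2.resize(s["pixels"][100:300,190:290],(300,600),interpolation=2);b=cv2.resize(t["pixels"][160:260,130:360],(500,217),interpolation=2)
c=np.zeros((600,800,3),np.uint8);c[:,:300]=a;c[:217,300:]=b;c[217:520,300:]=cv2.resize(t["pixels"][175:235,150:249],(500,303),interpolation=2);cv2.imwrite("pics/j.png",c)
E
```

```text
34.9833 [ 0.43748 -0.00768  0.24363] F [ 0.51 -0.45 -0.24] T [-0.045 -0.006  0.047] yaw -12.0 tilt [-2.e-03 -1.e+00  3.e-04] op -0.0
[{'centre': [231.2, 153.2], 'conf': 0.76}] [{'centre': [206.7, 203.8], 'conf': 0.55}]
0 [232.9273563  153.88685989] [207.38698607 205.13698939]
0.003 [232.98970624 153.36330831] [206.53801967 204.94227373]
0.11 [235.09997148 135.64343834] [176.28606688 198.00380249]
```

View pics/j.png

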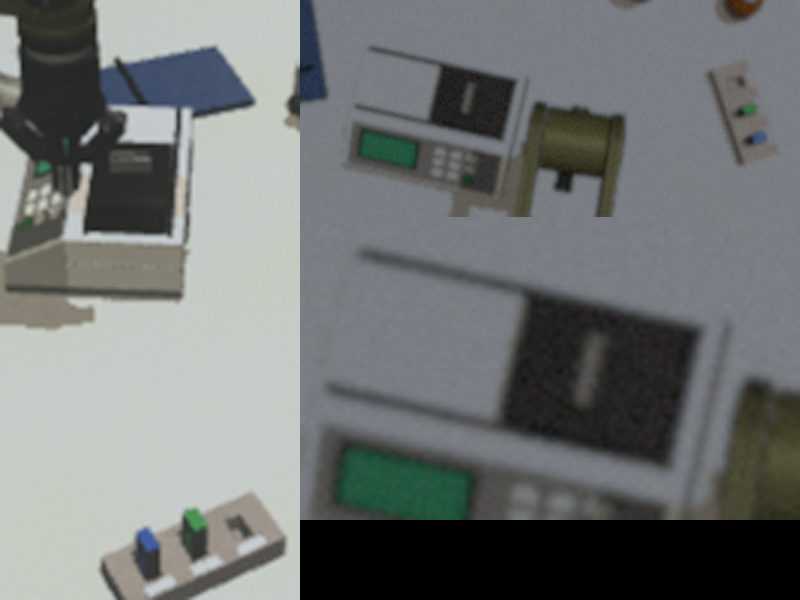

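```bash
python3 -c "from bench import *; print(sign_off())"
```

```text
the job is handed in; nothing more can be done
None
```

The amber filter is in the cell well and fully home, and the light cover is shut over it. I handed the job in at about 35 s on the robot's clock, with the arm clear of everything.

**Seating:** the filter met a hard floor about 34.4 mm below first contact with the deck. After release its cap showed where a fully home filter's should, within about 0.1 px in the side picture.

**Cover:** it ran to a hard stop (about 15 N on the tab). The last pictures show no gap at the end piece, with the tab within about 2 px of its predicted shut position.

**Rest of the bench:** the green and blue filters are still in the stand. I did not otherwise check the bench objects one by one, and the arm never went near them.

**What disagreed:**
- **Push past the ball:** about 22 mm down, the push reached 17–19.4 N at the wrist, above the stated 16 N. I eased off, freed it with small side-to-side and yaw movements, and it passed the ball at about 12–13 N. The force between block and filter, including the ball's sideways press, could not be read, so I can't confirm it stayed below 40 N.
- **Click into the groove:** I did not see it as a separate event. I infer it from the push falling to 4–5 N and then the hard floor.

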